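Screw the pipe elbows onto the stubs of an indexing turntable

ROBOT

A 7-joint arm with a two-finger parallel gripper is mounted at the origin on a cart in front of the work surface, level with it; the furniture and walls round the work are solid. World frame = base frame: x ahead of the robot, y to its left, z up, the work surface at z = 0. Lengths are in mm, angles in rad, forces in N, time in s.
With the tool pointing down it reaches from about 400 to 875 mm from the base axis. Payload 4.4 kg.
Tool frame: the origin (TCP) lies at the very end of the fingers, on their centre line; the grasp point (between the pads) lies 19 mm behind it; z points along the fingers, x is the direction in which the jaws open and shut, and the axes are right-handed (so a half turn about z gives the same grasp; the last joint's range is limited). The gripper opens to 85 mm and grips with 20 to 120 N. Pads are 22 mm wide; open, the fingers measure 114 mm over their backs; the gripper's body (76 mm by 85 mm) begins 54 mm behind the grasp point. The pads swing forward as they close: fully open they stand 13 mm farther back than shut.
Start: joints at [1.276, 0.628, 0.038, 1.517, -0.027, 0.996, -0.02], TCP at [147.453, -633.068, 231.313] pointing down, gripper open.
Joint ranges: [-3.06, 3.06], [-0.37, 2.12], [-1.25, 1.32], [0.18, 2.47], [-1.1, 4.24], [0.23, 1.98], [-2.94, 2.94]. Speed limits (rad/s): [2.57, 2.57, 3.14, 3.14, 3.14, 3.14, 3.14].

INTERFACE

Orientations are given as [roll, pitch, yaw] about the fixed x, y, z axes, in that order (R = Rz(yaw) Ry(pitch) Rx(roll)).
In Python, from cell import telemetry, get_image, get_calibration, ctrl gives the robot as it stands. The module is installed in compiled form; this text tells all that it offers.
- The arm moves only by the tool arm_command, never from a script. Its arguments are lists of equal length, an entry for each row: "rot": the turn, a rotation vector about the world's x, y, z in degrees, a list of three; "slide": the shift along the world's x, y, z in mm, a list of three; "gripper": the finger opening in mm, from 0 to 85.4. A call has 1 to 5 rows; each row shifts and turns the pose as measured when the row begins; what a row does not reach is not made up. A row lasts 1/12 s, in which the tool goes at most 41.7 mm and 7.16 degrees, less where a joint would pass 70% of its speed; a pose out of reach is approached as far as the arm can. A call with a gripper value outside its range is refused whole. The fingers move at their own pace and stop on an object; the grip force is fixed at half the most. Time passes only in rows, so rows that do not move let the fingers close. It gives the time, the measured TCP pose, the force and the opening at its end, in the units of the state.
- telemetry.read_state(): the state, without advancing time (a new reading comes with each control period).
- get_image(name): name is "scene" or "top"; returns (picture, depth): 420x560x3 uint8, red, green, blue; 420x560 float32, mm along the optical axis (not along the pixel's ray), 0 where there is no reading.
- get_calibration(name): a dict with "fx", "fy", "cx", "cy" (pixels), "xyz" and "attitude" of the camera in the world. Camera axes: x right, y up, looking along -z (the intrinsics and any distortion apply to the point x, -y, -z); pixel columns grow to the right and rows downward; lengths in mm; the calibration is good to about 2 mm. A picture is of the moment at which its call begins. get_calibration takes no time and is no camera call.
- ctrl.finish_job(): hands the job in, once; it reports no verdict.
The state is a dict: "clock": time; "qpos": joint angles; "qd": joint speeds; "tau": joint torques, N m; "eef_pos": TCP position; "tool_rot": TCP orientation; "force": force on the tool from outside, world axes, zero at the start; "torque": the same for the moment, N m; "width": finger opening in mm.
Only numpy, scipy, OpenCV 4.12 (cv2) and the standard library are available. Lean on these libraries where they do the work, as an engineer would, in place of code of your own. Each camera call takes 0.05 s, during which the arm holds its last target.

TASK

Screw every loose brass elbow onto a threaded stub of its own on the turntable, turning each one clockwise until it is down on the shoulder and its outlet points along the arrow engraved beside that stub; work at the front of the turntable, clicking it round by its posts to bring the next stub out from under the guard. Finish with all the elbows on and the turntable clicked into its first position, the one with stub 1 at the front, and do not knock over the spool or the glue bottle.

Things in the scene. Friction and masses are not known exactly. Their poses are not given: they have to be found in the camera images.
- elbow_1: brass pipe elbow standing on its socket; origin in the middle of its underside, z up the socket's axis, x towards the outlet. Below: round socket, 47 mm outside, bore 30 mm, on a 60 mm flange 8 mm thick, three inward thread lugs near its mouth. Above, from 39 to 74 mm: a block 46 mm (x) by 48 mm (y). 0.22 kg. All elbows are alike and fit any stub; two or three are present
- elbow_1_centre (a point): the same elbow at half its height, on the socket axis, 37 mm above the underside; same axes (z up, x to the outlet). Grip it across the 48 mm width of its block (fingers closing along y), about 56 mm above the underside, 19 mm above this point
- elbow_1_outlet (a point): middle of the round mouth of that elbow's outlet (33 mm across): 58 mm from the socket axis, 56 mm above the underside
- elbow_2: brass pipe elbow standing on its socket; origin in the middle of its underside, z up the socket's axis, x towards the outlet. Below: round socket, 47 mm outside, bore 30 mm, on a 60 mm flange 8 mm thick, three inward thread lugs near its mouth. Above, from 39 to 74 mm: a block 46 mm (x) by 48 mm (y). 0.22 kg. All elbows are alike and fit any stub; two or three are present
- elbow_2_centre (a point): the same elbow at half its height, on the socket axis, 37 mm above the underside; same axes (z up, x to the outlet). Grip it across the 48 mm width of its block (fingers closing along y), about 56 mm above the underside, 19 mm above this point
- elbow_2_outlet (a point): middle of the round mouth of that elbow's outlet (33 mm across): 58 mm from the socket axis, 56 mm above the underside
- elbow_3: brass pipe elbow standing on its socket; origin in the middle of its underside, z up the socket's axis, x towards the outlet. Below: round socket, 47 mm outside, bore 30 mm, on a 60 mm flange 8 mm thick, three inward thread lugs near its mouth. Above, from 39 to 74 mm: a block 46 mm (x) by 48 mm (y). 0.22 kg. All elbows are alike and fit any stub; two or three are present
- elbow_3_centre (a point): the same elbow at half its height, on the socket axis, 37 mm above the underside; same axes (z up, x to the outlet). Grip it across the 48 mm width of its block (fingers closing along y), about 56 mm above the underside, 19 mm above this point
- elbow_3_outlet (a point): middle of the round mouth of that elbow's outlet (33 mm across): 58 mm from the socket axis, 56 mm above the underside
- stub_1 (a point): upright steel stub with coarse thread, 27 mm across, then a plain 17 mm tip, 49 mm tall in all, on a 58 mm shoulder on the turntable, 75 mm from its axis; origin on the stub's axis at the shoulder's top (48 mm above the bench), z up, x along its arrow. The thread falls 30 mm per clockwise turn (seen from above). Play 1.2 mm sideways, 2 mm up and down; a released elbow stays put on the thread
- mark_1 (a point): head of the dark arrow engraved on the turntable beside the stub. The thread has 3 starts: set the elbow on with its outlet over the arrow (+-40 degrees); it rests with its underside 30 mm above the shoulder; one full turn clockwise, sinking 30 mm, brings the outlet over the arrow again just as it comes down on the shoulder. Set on in other directions it ends pointing elsewhere
- post_1 (a point): upright steel index post for turning the turntable, 16 mm round, 105 mm from its axis, midway between two stubs; it rises from 42 to 112 mm above the bench; this point is on its axis 98 mm above the bench
- stub_2 (a point): upright steel stub with coarse thread, 27 mm across, then a plain 17 mm tip, 49 mm tall in all, on a 58 mm shoulder on the turntable, 75 mm from its axis; origin on the stub's axis at the shoulder's top (48 mm above the bench), z up, x along its arrow. The thread falls 30 mm per clockwise turn (seen from above). Play 1.2 mm sideways, 2 mm up and down; a released elbow stays put on the thread
- mark_2 (a point): head of the dark arrow engraved on the turntable beside the stub. The thread has 3 starts: set the elbow on with its outlet over the arrow (+-40 degrees); it rests with its underside 30 mm above the shoulder; one full turn clockwise, sinking 30 mm, brings the outlet over the arrow again just as it comes down on the shoulder. Set on in other directions it ends pointing elsewhere
- post_2 (a point): upright steel index post for turning the turntable, 16 mm round, 105 mm from its axis, midway between two stubs; it rises from 42 to 112 mm above the bench; this point is on its axis 98 mm above the bench
- stub_3 (a point): upright steel stub with coarse thread, 27 mm across, then a plain 17 mm tip, 49 mm tall in all, on a 58 mm shoulder on the turntable, 75 mm from its axis; origin on the stub's axis at the shoulder's top (48 mm above the bench), z up, x along its arrow. The thread falls 30 mm per clockwise turn (seen from above). Play 1.2 mm sideways, 2 mm up and down; a released elbow stays put on the thread
- mark_3 (a point): head of the dark arrow engraved on the turntable beside the stub. The thread has 3 starts: set the elbow on with its outlet over the arrow (+-40 degrees); it rests with its underside 30 mm above the shoulder; one full turn clockwise, sinking 30 mm, brings the outlet over the arrow again just as it comes down on the shoulder. Set on in other directions it ends pointing elsewhere
- post_3 (a point): upright steel index post for turning the turntable, 16 mm round, 105 mm from its axis, midway between two stubs; it rises from 42 to 112 mm above the bench; this point is on its axis 98 mm above the bench
- stand: fixed stand, origin on the bench under the turntable's axis; -x is its front: the loading place is 75 mm in front of the axis. A clear guard plate with a 300 mm steel strip as near edge, 133 to 141 mm above the bench, covers all from 12 mm behind the axis (x > 0.012 here) to the back: only the stub at the front can be worked on. Elbows that are home pass beneath it
- table (a joint): angle of the round turntable (240 mm, top 42 mm above bench), growing counter-clockwise from above. Spring detents at 0 (stub_1 in front), 2.094 (stub_2), 4.189 rad (stub_3); stops at -0.15 and 4.34. In each, posts stand 60 degrees left and right of the front: carrying one across the front to the other side is one step; up to 15 N, and past half-way it springs on to the next detent
- spool_centre (a point): wooden thread spool standing among the elbows, 65 mm across, 44 mm tall; centre
- bottle_centre (a point): white glue bottle standing behind, 46 mm across, 101 mm tall; half-way up
Mind the look-alikes: they are no part of the job. What is shaped like the elbow_2 but blue or orange is not meant.

How it is judged:
By the outcome, as a careful person would: the job done as asked, in the order asked, and still so for the second after the job is handed in, with the robot touching nothing.
Of elbow_1, elbow_2, elbow_3 only 2 to 3 are there at a start; the rules pass over those that are not, and their reading is None.
At some moment in a run one of elbow_1, elbow_2, elbow_3 may be knocked a few centimetres aside while the robot is not near it.
It also fails if it takes over 210 s, if anything falls off the work surface, if the arm or the gripper's body presses on something with over 40 N, if the wrist force passes 120 N, or if a joint passes its speed limit or range.

## Working session

There is one attempt and no reset: what is moved stays moved. The work goes in short steps, Python scripts to look and compute and a tool call to move; the robot and the scene stay as the last step left them, time stands still between calls to the robot, and variables do not carry over. Pictures are saved under pics/ and viewed, and the job is handed in when it is done.

Besides the shell and the picture viewer there is one more tool, called after ">>>" as name(argument=value, ...) on one line, values as JSON. arm_command: Moves the arm, as the interface text tells. Its arguments: {"type":"object","properties":{"rot":{"type":"array"},"slide":{"type":"array"},"gripper":{"type":"array"}},"required":["rot","slide","gripper"]}

```bash
mkdir -p pics
python3 - <<'E'
from cell import telemetry,get_image,get_calibration
import cv2,numpy as np
print(telemetry.read_state())
for n in("scene","top"):
    print(n,get_calibration(n))
    p,d=get_image(n); cv2.imwrite(f"pics/{n}0.png",p[:,:,::-1]); np.save(f"{n}0.npy",d); cv2.imwrite
E
```

```text
{'clock': 0.0, 'qpos': array([ 1.27617334,  0.62930967,  0.03839851,  1.51838053, -0.02702047,
        0.99631222, -0.0200273 ]), 'qd': array([ 0.00187595, -0.00104264, -0.00029556,  0.00058296,  0.00043773,
       -0.00118505, -0.0014898 ]), 'tau': array([ 2.48727042e-05, -5.63395214e+01,  1.22663241e+00, -1.93443096e+01,
        1.10309984e-02,  1.06751028e-02,  2.70329150e-05]), 'eef_pos': array([ 147.35520655, -632.42592192,  230.40791694]), 'tool_rot': array([-3.14157349e+00,  1.89368727e-03, -1.34197690e+00]), 'force': array([-0.09917785, -0.08663058, -0.6703876 ]), 'torque': array([0.00542241, 0.03128184, 0.01669997]), 'width': 85.44961518466113}
scene {'fx': 407.25177959170014, 'fy': 407.25177959170014, 'cx': 281.0118061291392, 'cy': 211.38710083521332, 'xyz': array([-33.49707406, 920.13569581, 783.49796474]), 'attitude': array([ 1.01127213,  0.01837756, -2.54782674])}
top {'fx': 386.8993472625904, 'fy': 386.8993472625904, 'cx': 279.5052008803697, 'cy': 202.5204523779033, 'xyz': array([ 185.25993922,  167.31463211, 1281.08341922]), 'attitude': array([ 0.35354561, -0.00833751, -1.84738347])}
```

View pics/scene0.png

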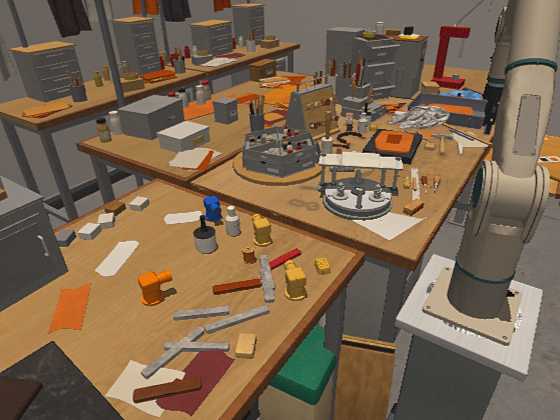

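View pics/top0.png

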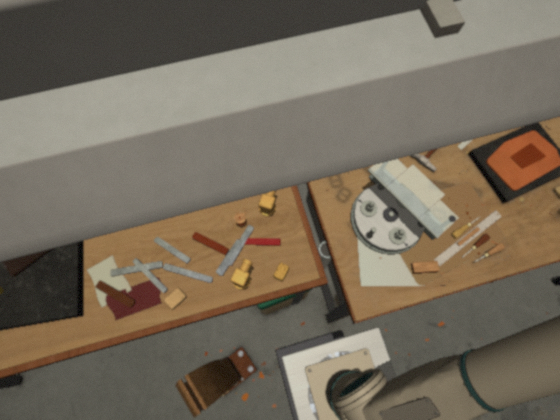

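```bash
cat > h.py <<'E'
from cell import telemetry,get_image,get_calibration
import cv2,numpy as np
from scipy.spatial.transform import Rotation as R
C={n:get_calibration(n) for n in("scene","top")}
def ray(n,u,v):
    c=C[n]; d=R.from_euler('xyz',c['attitude']).apply([(u-c['cx'])/c['fx'],-(v-c['cy'])/c['fy'],-1.0]); return c['xyz'],d
def onz(n,u,v,z):
    o,d=ray(n,u,v); return o+d*(z-o[2])/d[2]
def proj(n,P):
    c=C[n]; q=R.from_euler('xyz',c['attitude']).inv().apply(np.atleast_2d(P)-c['xyz'])
    return np.c_[c['cx']+c['fx']*q[:,0]/-q[:,2], c['cy']-c['fy']*q[:,1]/-q[:,2]]
def cloud(n,d):
    v,u=np.mgrid[:d.shape[0],:d.shape[1]]; c=C[n]
    q=np.stack([(u-c['cx'])/c['fx']*d,-(v-c['cy'])/c['fy']*d,-d],-1)
    return R.from_euler('xyz',c['attitude']).apply(q.reshape(-1,3)).reshape(q.shape)+c['xyz']
def snap(n,tag,box=None,s=4):
    p,d=get_image(n); np.savez(f"{n}_{tag}.npz",p=p,d=d); 
    crop(n,tag,box,s); return p,d
def crop(n,tag,box,s,out=None):
    p=np.load(f"{n}_{tag}.npz")['p']
    if box: p=p[box[1]:box[3],box[0]:box[2]]; p=cv2.resize(p,None,fx=s,fy=s,interpolation=cv2.INTER_CUBIC)
    cv2.imwrite(f"pics/{n}_{out or tag}.png",p[:,:,::-1])
E
python3 - <<'E'
from h import *
import shutil
for n in("scene","top"):
    p=cv2.imread(f"pics/{n}0.png")[:,:,::-1]; np.savez(f"{n}_a.npz",p=p,d=np.load(f"{n}0.npy"))
crop("scene","a",(130,180,350,330),3.6,"a_elb"); crop("scene","a",(300,130,440,230),5.7,"a_tab")
crop("top","a",(80,180,310,320),3.4,"a_elb"); crop("top","a",(320,140,480,270),4.6,"a_tab")
E
```

```text
(no output)
```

View pics/scene_a_elb.png

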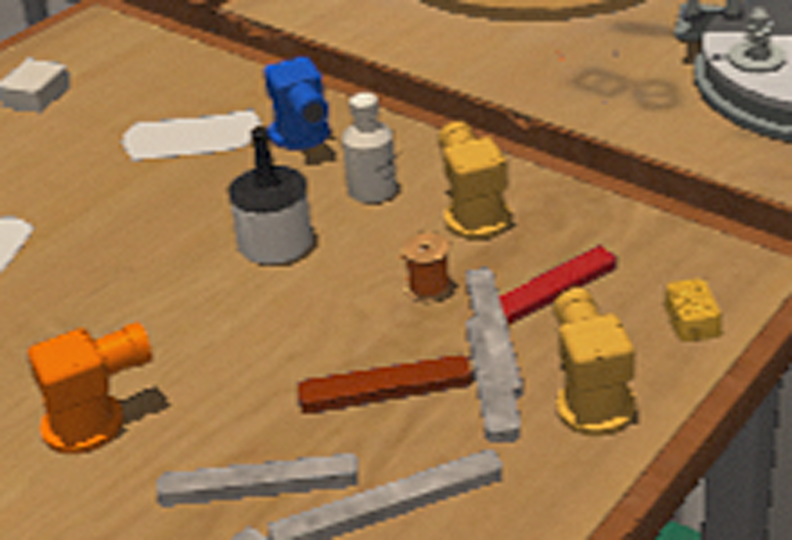

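View pics/scene_a_tab.png

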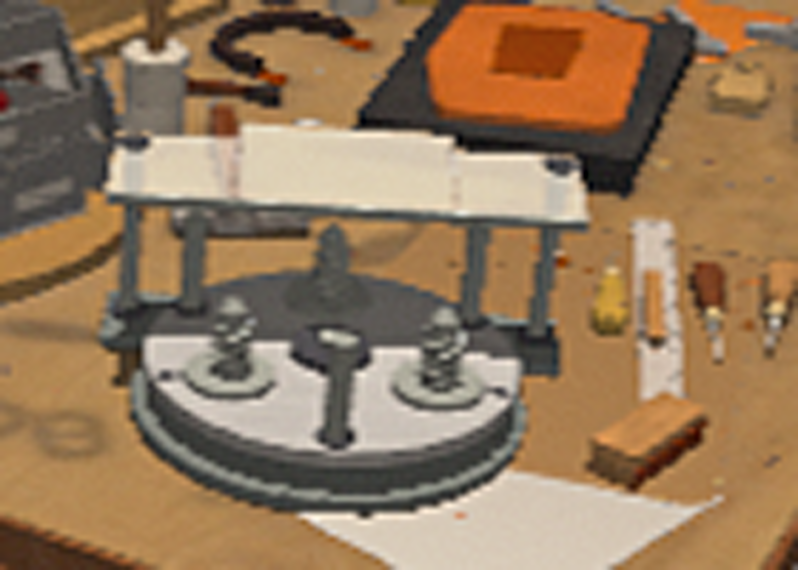

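View pics/top_a_elb.png

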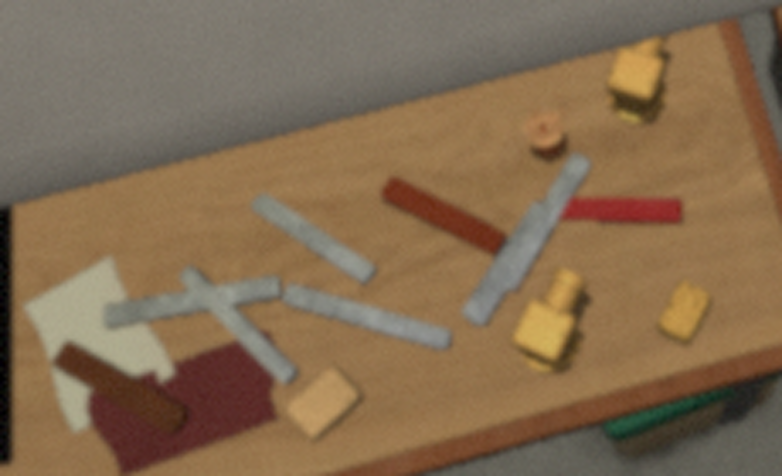

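View pics/top_a_tab.png

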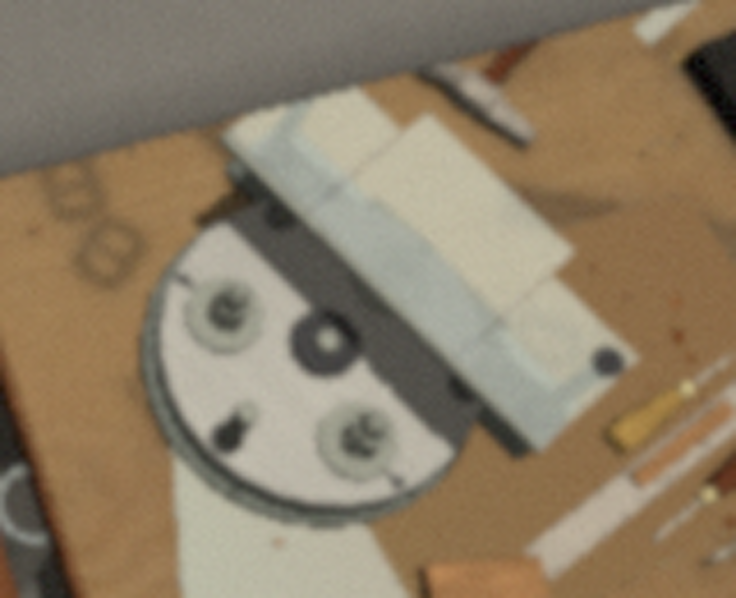

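Run:
```python
from h import *
for n in("scene","top"):
    z=np.load(f"{n}_a.npz"); P=cloud(n,z['d'].astype(float)); hsv=cv2.cvtColor(z['p'],cv2.COLOR_RGB2HSV)
    m=cv2.inRange(hsv,(14,110,90),(32,255,255))
    m=cv2.morphologyEx(m,cv2.MORPH_OPEN,np.ones((2,2)))
    k,l,s,c=cv2.connectedComponentsWithStats(m)
    for i in range(1,k):
        if s[i,4]>60:
            q=P[(l==i)&(z['d']>0)]
            print(n,s[i],c[i].round(),np.median(q,0).round(),q.min(0).round(),q.max(0).round())
pz=lambda n,u,v,z:print(n,u,v,onz(n,u,v,z).round(1))
# table features
T=lambda x,y:(320+x/4.6,140+y/4.6)
S=lambda x,y:(300+x/5.7,130+y/5.7)
print("top hub",onz("top",*T(327,341),50));print("postbase",onz("top",*T(228,437),42));
print("shoulders",onz("top",*T(223,313),48),onz("top",*T(356,438),48))
print("strip ends",onz("top",*T(225,140),141),onz("top",*T(523,455),141))
print("scene post base top",onz("scene",*S(336,440),42),onz("scene",*S(340,340),112))
print("scene shoulders",onz("scene",*S(229,373),48),onz("scene",*S(440,385),48))
print("scene strip",onz("scene",*S(107,195),137),onz("scene",*S(585,222),137))
```

```text
scene [117  18  34   5 109] [134.  20.] [ 2791. -1262.   396.] [ 2716. -1374.   388.] [ 2913. -1165.   399.]
scene [192  21  37   7 134] [211.  23.] [ 2789. -2090.   274.] [ 2695. -2295.   257.] [ 2923. -1954.   281.]
scene [ 11  43  61  12 335] [41. 48.] [2787. -500.  316.] [2695. -681.  288.] [3035. -372.  323.]
scene [234  44  61  19 446] [259.  51.] [ 2.445e+03 -2.284e+03  2.000e+00] [ 2336. -2556.   -11.] [ 2709. -1941.    29.]
scene [125  59 104  39 573] [178.  77.] [ 2.433e+03 -1.391e+03  1.000e+00] [ 2354. -1823.   -14.] [2862. -740.   39.]
scene [253  60  22   7  91] [263.  63.] [ 1833. -1595.   119.] [ 1788. -1701.   108.] [ 1898. -1490.   125.]
scene [   0   67  118   57 2107] [ 63. 102.] [2597. -384.    3.] [1966. -994.   -9.] [2955. -135.  212.]
scene [413  66  40  34 448] [431.  83.] [  697. -2252.   -73.] [  532. -3012.   -90.] [ 1036. -1431.   109.]
scene [444  68  46  26 641] [470.  79.] [  568. -2728.   -80.] [  174. -3030.   -90.] [ 864. -609.  442.]
scene [277  72  28   5  97] [288.  75.] [ 1755. -1796.     3.] [ 1603. -1868.    -6.] [ 1875. -1689.    16.]
scene [
[... 3072 characters left out ...]
179 381  21  35 174] [189. 397.] [124. 420. 161.] [ -23.  401. -909.] [169. 632. 167.]
top hub [ 478.12963822 -316.60044954   50.        ]
postbase [ 431.14032949 -223.84969775   42.        ]
shoulders [ 519.67700205 -251.51467034   48.        ] [ 404.30469444 -310.35685241   48.        ]
strip ends [ 615.84889184 -266.59557204  141.        ] [ 346.88923376 -376.70647924  141.        ]
scene post base top [ 427.34825005 -220.94887964   42.        ] [ 429.81145388 -218.16025569  112.        ]
scene shoulders [ 514.97009869 -250.10214878   48.        ] [ 396.84121371 -306.61963802   48.        ]
scene strip [ 619.08283722 -272.14849076  137.        ] [ 348.12215026 -394.57560241  137.        ]
```

```bash
cat >> h.py <<'E'
def elbows(tag,reg=(300,600,-60,330)):
    for n in("scene","top"):
        z=np.load(f"{n}_{tag}.npz"); P=cloud(n,z['d'].astype(float)); hsv=cv2.cvtColor(z['p'],cv2.COLOR_RGB2HSV)
        m=(cv2.inRange(hsv,(12,90,90),(34,255,255))>0)&(P[...,2]>7)&(P[...,2]<85)&(P[...,0]>reg[0])&(P[...,0]<reg[1])&(P[...,1]>reg[2])&(P[...,1]<reg[3])
        k,l,s,c=cv2.connectedComponentsWithStats(m.astype(np.uint8))
        for i in range(1,k):
            if s[i,4]<40: continue
            q=P[l==i]; top=q[q[:,2]>69]; 
            print(n,s[i,:5],c[i].round(),"h",q[:,2].max().round(1),"n top",len(top))
            if len(top)>10:
                u,v=np.nonzero((l==i)&(P[...,2]>69))[::-1]
                g=np.array([onz(n,a,b,74)[:2] for a,b in zip(u,v)]).astype(np.float32)
                r=cv2.minAreaRect(g); print("   toprect",np.round(r[0],1),np.round(r[1],1),round(r[2],1),"mean",g.mean(0).round(1), 'allmean',q.mean(0).round(1))
E
python3 - <<'E'
from h import *
elbows("a")
E
```

```text
scene [246 246  10  11  43] [252. 250.] h 48.8 n top 0
scene [315 257  16  17 198] [322. 265.] h 26.7 n top 0
scene [284 259  23  41 675] [295. 281.] h 79.0 n top 279
   toprect [418.3 214.2] [47.9 87.4] 49.6 mean [411.9 219.4] allmean [405.8 227.2  52.2]
top [235 218  12   6  42] [241. 221.] h 50.2 n top 0
top [230 259  23  31 376] [241. 274.] h 82.8 n top 269
   toprect [422.5 210.9] [46.5 80. ] 48.8 mean [416.  217.2] allmean [416.2 215.6  67.2]
top [273 263  16  18 180] [281. 271.] h 29.2 n top 0
```

Run:
```python
from h import *
T=lambda x,y:(80+x/3.4,180+y/3.4)
S=lambda x,y:(130+x/3.6,180+y/3.6)
for nm,(b,o) in {"A":((636,75),(650,45)),"B":((545,335),(565,285))}.items():
    print(nm,onz("top",*T(*b),74)[:2].round(),onz("top",*T(*o),72)[:2].round())
for nm,(b,o) in {"A":((475,152),(456,130)),"B":((597,337),(575,300))}.items():
    print(nm,onz("scene",*S(*b),74)[:2].round(),onz("scene",*S(*o),72)[:2].round())
print("spool",onz("scene",*S(426,245),44)); print("bottle",onz("scene",*S(372,190),0))
elbows("a",(300,700,-60,330))
```

```text
A [624.  75.] [651.  54.]
B [402. 222.] [442. 193.]
A [626.  74.] [664.  52.]
B [405. 224.] [443. 195.]
spool [605.43992617 173.07295198  44.        ]
bottle [738.11010344  88.93953272   0.        ]
scene [252 214  20  32 455] [262. 230.] h 78.3 n top 166
   toprect [635.9  67.6] [47.4 85.4] 52.4 mean [630.3  73.6] allmean [622.6  81.9  50.9]
scene [242 245  14  12  96] [249. 249.] h 48.8 n top 0
scene [315 257  16  17 198] [322. 265.] h 26.7 n top 0
scene [284 259  23  41 675] [295. 281.] h 79.0 n top 279
   toprect [418.3 214.2] [47.9 87.4] 49.6 mean [411.9 219.4] allmean [405.8 227.2  52.2]
top [259 190  18  27 265] [267. 202.] h 82.0 n top 188
   toprect [635.6  71.9] [46.6 63.7] 57.1 mean [629.7  75.1] allmean [628.4  75.4  65.1]
top [234 212  13  12 118] [240. 218.] h 53.7 n top 0
top [230 259  23  31 376] [241. 274.] h 82.8 n top 269
   toprect [422.5 210.9] [46.5 80. ] 48.8 mean [416.  217.2] allmean [416.2 215.6  67.2]
top [273 263  16  18 180] [281. 271.] h 29.2 n top 0
```

>>> arm_command(rot=[[0, 0, 3], [0, 0, 3], [0, 0, 3], [0, 0, 3], [0, 0, 3]], slide=[[18, 32, 0], [18, 32, 0], [18, 32, 0], [18, 32, 0], [18, 32, 0]], gripper=[0, 0, 0, 0, 0])

```text
clock: 0.52
eef_pos: [230.9, -473.1, 227.1]
tool_rot: [3.135, 0.001, -1.084]
force: [1.6, -0.4, -0.3]
width: 25.5
```

```bash
python3 -c "
from h import *
s=telemetry.read_state();print(s['clock'],s['qpos'].round(3),s['eef_pos'],np.degrees(s['tool_rot']))"
```

```text
0.5167 [ 1.084  0.457 -0.035  1.865  0.03   0.821 -0.053] [ 230.90239274 -473.13789332  227.09098715] [ 1.79617368e+02  3.04683115e-02 -6.21350835e+01]
```

>>> arm_command(rot=[[0, 0, 3], [0, 0, 3], [0, 0, 3], [0, 0, 3], [0, 0, 3]], slide=[[18, 30, 0], [18, 30, 0], [20, 30, 0], [22, 30, 0], [22, 30, 0]], gripper=[0, 0, 0, 0, 0])

```text
clock: 0.93
eef_pos: [331.8, -313.8, 226.2]
tool_rot: [3.134, 0.004, -0.812]
force: [0.6, 0.2, 0.1]
width: 0.2
```

>>> arm_command(rot=[[0, 0, 3], [0, 0, 3], [0, 0, 3], [0, 0, 3], [0, 0, 0]], slide=[[20, 35, 0], [20, 35, 0], [18, 30, 0], [5, 5, 0], [0, 0, 0]], gripper=[0, 0, 0, 0, 0])

```text
clock: 1.35
eef_pos: [400.9, -195.3, 226.2]
tool_rot: [3.139, 0.003, -0.577]
force: [-0.7, -1.0, -0.7]
width: -0.1
```

```bash
python3 -c "
from h import *
s=telemetry.read_state();print(s['clock'],s['qpos'].round(3),s['eef_pos'],np.degrees(s['tool_rot']))
snap('scene','b',(300,130,440,230),5.7);snap('top','b',(320,140,480,270),4.6)"
```

```text
1.35 [ 0.559  0.357 -0.226  2.058  0.119  0.742 -0.319] [ 400.92369753 -195.25270991  226.19944433] [179.8270596    0.19594559 -33.05325135]
```

View pics/scene_b.png

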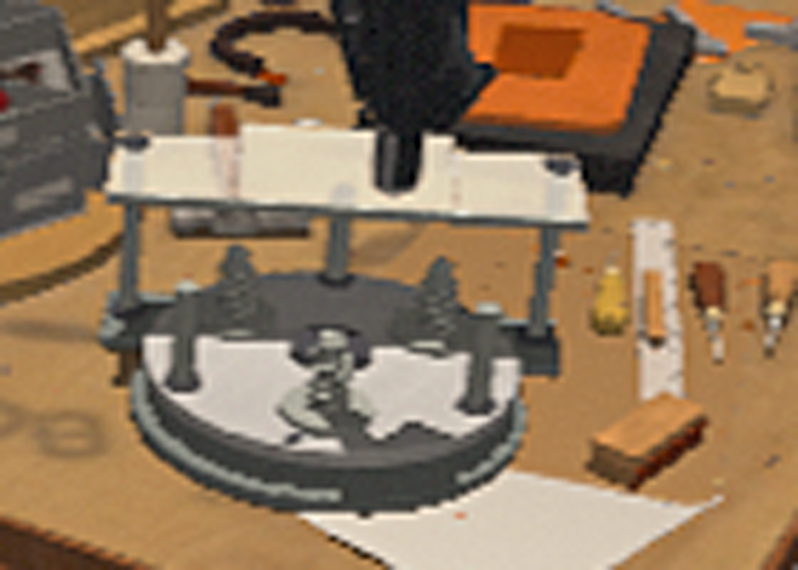

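View pics/top_b.png

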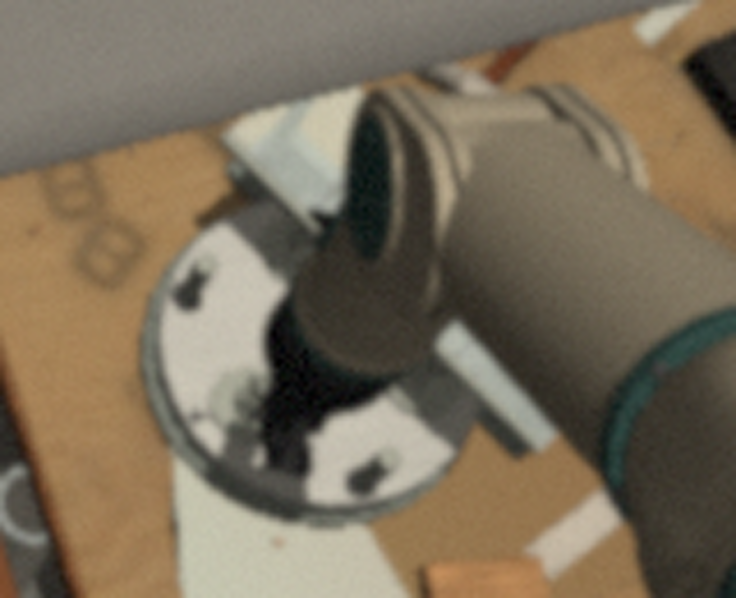

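Run:
```python
from h import *
crop("scene","b",(325,175,395,225),11,"b_z")
crop("scene","a",(325,165,405,225),10,"a_z")
```

```text
(no output)
```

View pics/scene_b_z.png

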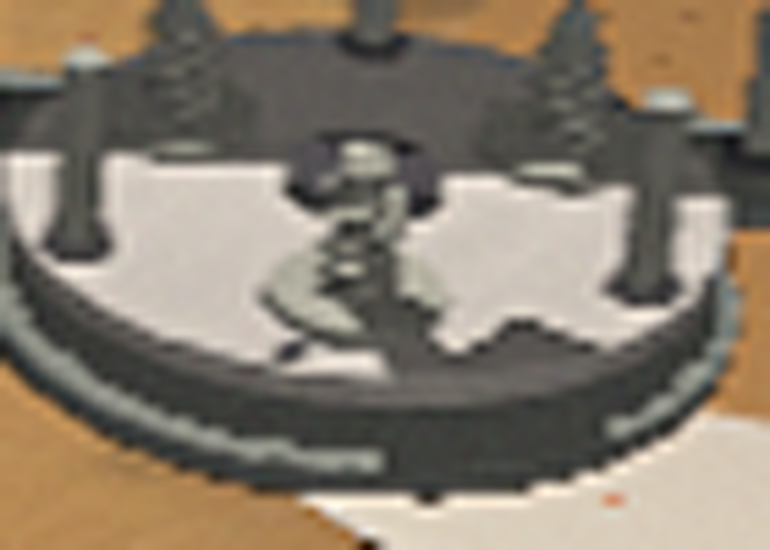

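View pics/scene_a_z.png

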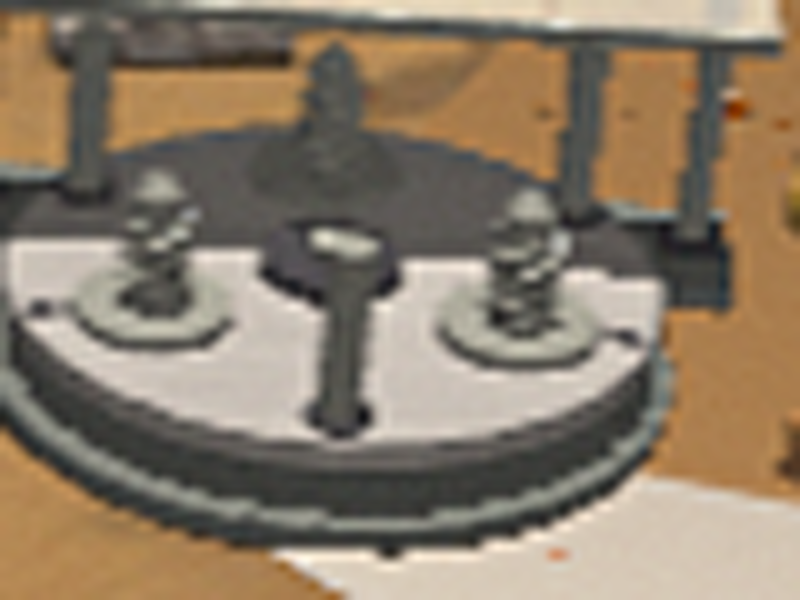

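Run:
```python
from h import *
a=lambda x,y:(325+x/10,165+y/10); b=lambda x,y:(325+x/11,175+y/11)
ax=np.array([474.,-318])
for f,m,s,nm in((a,(40,308),(155,308),'L'),(a,(628,337),(520,325),'R'),(b,(293,352),(358,295),'F')):
    M=onz("scene",*f(*m),42)[:2];Sx=onz("scene",*f(*s),48)[:2]
    an=lambda v:np.degrees(np.arctan2(v[1],v[0]))
    print(nm,M.round(),Sx.round(),"mark dir",an(M-Sx).round(1),"radial",an(Sx-ax).round(1), "r",np.hypot(*(Sx-ax)))
# posts in b
print(onz("scene",*b(80,245),42),onz("scene",*b(645,290),42))
print(onz("scene",*b(87,55),112),onz("scene",*b(670,100),112))
```

```text
L [ 552. -236.] [ 513. -248.] mark dir 17.7 radial 60.9 r 79.69633697030595
R [ 365. -329.] [ 398. -307.] mark dir -145.2 radial 171.5 r 77.31172262954624
F [ 449. -209.] [ 443. -242.] mark dir 79.6 radial 112.2 r 81.88655901478862
[ 537.438123   -232.58788451   42.        ] [ 370.66701205 -303.51319821   42.        ]
[ 538.67336973 -232.48700392  112.        ] [ 370.33091539 -302.04143777  112.        ]
```

Run:
```python
from h import *
for n in("scene","top"):
    P=cloud(n,np.load(f"{n}_a.npz")['d'].astype(float)); P=P.reshape(-1,3)
    for nm,c,az in(("B",(407,224),-41),("A",(622,78),-36)):
        t=np.radians(az);q=P[:,:2]-c
        lx=q@[np.cos(t),np.sin(t)]; ly=q@[-np.sin(t),np.cos(t)]
        for lo,hi in((-62,-45),(-45,-30),(30,45),(45,62)):
            m=(abs(lx)<16)&(ly>lo)&(ly<hi)&(P[:,2]>-20); print(n,nm,lo,hi,m.sum(),np.percentile(P[m,2],[50,95]).round() if m.sum() else '')
```

```text
scene B -62 -45 44 [1. 3.]
scene B -45 -30 42 [2. 9.]
scene B 30 45 45 [2. 4.]
scene B 45 62 52 [ 2. 16.]
scene A -62 -45 27 [2. 4.]
scene A -45 -30 25 [2. 4.]
scene A 30 45 19 [1. 6.]
scene A 45 62 10 [2. 4.]
top B -62 -45 3237 [1089. 1117.]
top B -45 -30 2800 [1097. 1122.]
top B 30 45 27 [2. 7.]
top B 45 62 56 [ 1. 11.]
top A -62 -45 42 [1. 6.]
top A -45 -30 39 [1. 4.]
top A 30 45 31 [2. 6.]
top A 45 62 42 [0. 4.]
```

>>> arm_command(rot=[[0, 0, -7], [0, 0, -7], [0, 0, -7], [0, 0, -7], [0, 0, -7]], slide=[[0, 30, 0], [2, 40, 0], [2, 40, 0], [2, 40, 0], [0, 40, 0]], gripper=[60, 62, 62, 62, 62])

```text
clock: 1.87
eef_pos: [401.9, -33.1, 225.3]
tool_rot: [3.132, 0.0, -1.174]
force: [0.1, -0.1, -0.1]
width: 60.4
```

>>> arm_command(rot=[[0, 0, -7], [0, 0, -7], [0, 0, -7], [0, 0, -7], [0, 0, -7]], slide=[[0, 40, 0], [2, 40, 0], [2, 40, 0], [2, 40, 0], [0, 35, 0]], gripper=[62, 62, 62, 62, 62])

```text
clock: 2.28
eef_pos: [407.6, 140.4, 225.2]
tool_rot: [3.132, -0.004, -1.74]
force: [1.1, 0.8, -0.2]
width: 62.2
```

```bash
python3 -c "
from h import *
s=telemetry.read_state();print(s['clock'],s['qpos'].round(3),s['eef_pos'],np.degrees(s['tool_rot']))"
```

```text
2.2833 [-0.374  0.336 -0.027  2.093  0.01   0.724 -2.148] [407.61540606 140.36566503 225.165578  ] [179.42297828  -0.2211977  -99.6921084 ]
```

```bash
python3 -c "
from h import *
snap('scene','c',(210,190,350,310),5);snap('top','c',(200,180,310,300),5)
elbows('c',(300,700,-60,330))"
```

```text
scene [252 214  21  32 460] [262. 230.] h 79.8 n top 167
   toprect [637.6  69.2] [47.8 85.1] 57.0 mean [630.7  73.6] allmean [622.5  82.1  50.2]
scene [242 245  14  12  96] [248. 249.] h 48.8 n top 0
scene [315 257  16  17 179] [323. 265.] h 26.7 n top 0
scene [284 260  23  40 680] [295. 281.] h 78.7 n top 284
   toprect [419.  214.1] [47.9 86.2] 51.7 mean [412.3 219. ] allmean [406.  227.1  51.8]
top [266 190  11  10  47] [271. 194.] h 78.3 n top 26
   toprect [645.1  57.7] [23.5 28.8] 74.4 mean [646.2  56.5] allmean [649.6  53.7  68.7]
top [231 262  21  28 318] [240. 276.] h 79.7 n top 231
   toprect [416.9 222.6] [46.7 65.9] 70.6 mean [412.4 221.1] allmean [412.5 220.   66.6]
```

View pics/scene_c.png

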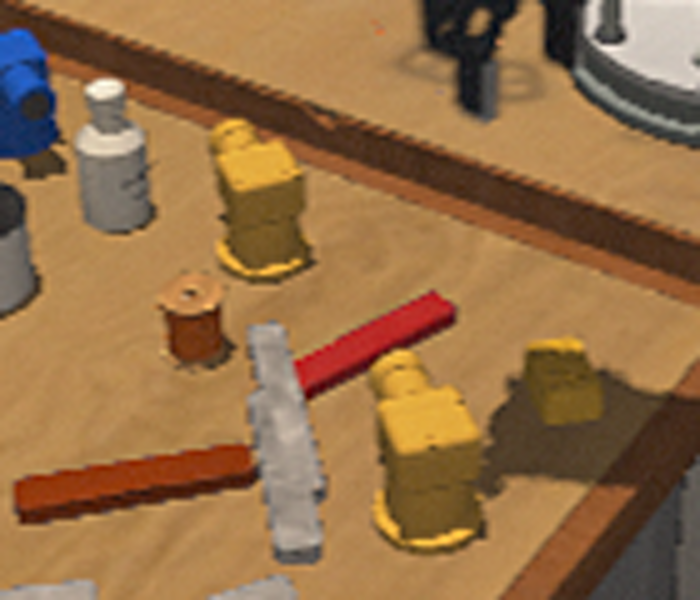

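>>> arm_command(rot=[[0, 0, -6], [0, 0, -6], [0, 0, -6], [0, 0, -6], [0, 0, -6]], slide=[[0, 25, -15], [0, 25, -20], [0, 20, -20], [0, 12, -20], [0, 4, -10]], gripper=[74, 74, 74, 74, 74])

```text
clock: 2.8
eef_pos: [414.1, 223.8, 139.4]
tool_rot: [-3.142, -0.0, -2.291]
force: [0.4, -0.7, -0.0]
width: 73.8
```

```bash
python3 -c "
from h import *
s=telemetry.read_state();print(s['clock'],s['qpos'].round(3),s['eef_pos'],np.degrees(s['tool_rot']))
snap('scene','d',(250,220,350,310),7)"
```

```text
2.8 [-0.631  0.526  0.108  2.098 -0.108  0.522 -2.735] [414.09749518 223.75202246 139.3997698 ] [-1.79999008e+02 -1.47933609e-02 -1.31275828e+02]
```

View pics/scene_d.png

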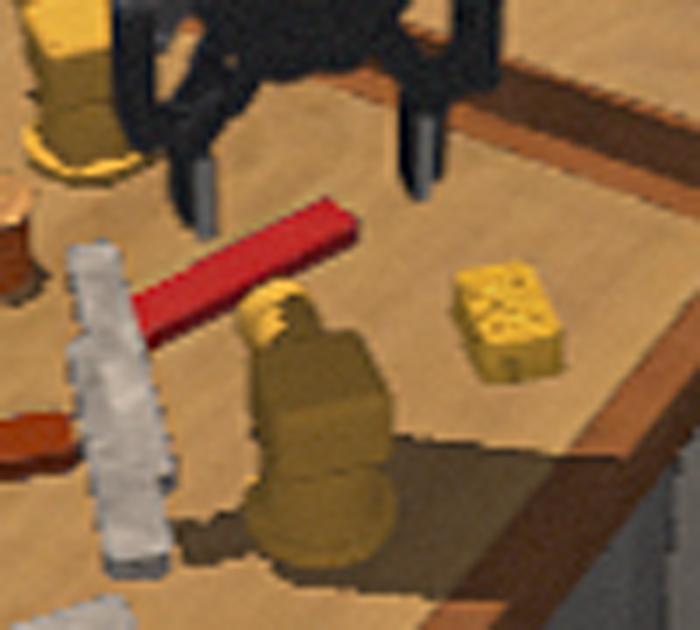

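>>> arm_command(rot=[[0, 0, 0], [0, 0, 0], [0, 0, 0], [0, 0, 0], [0, 0, 0]], slide=[[-7, 0, -10], [0, 0, -25], [0, 0, -25], [0, 0, -25], [0, 0, -15]], gripper=[74, 74, 74, 74, 74])

```text
clock: 3.27
eef_pos: [413.6, 213.6, 38.6]
tool_rot: [-3.134, 0.002, -2.3]
force: [0.2, 0.9, -1.0]
width: 73.9
```

```bash
python3 -c "
from h import *
s=telemetry.read_state();print(s['clock'],s['qpos'].round(3),s['eef_pos'],np.degrees(s['tool_rot']))
snap('scene','e',(250,220,350,310),7)"
```

```text
3.2667 [-0.584  0.717  0.062  2.172 -0.137  0.251 -2.705] [413.56141926 213.64872366  38.64107431] [-1.79565997e+02  1.04569559e-01 -1.31763163e+02]
```

View pics/scene_e.png

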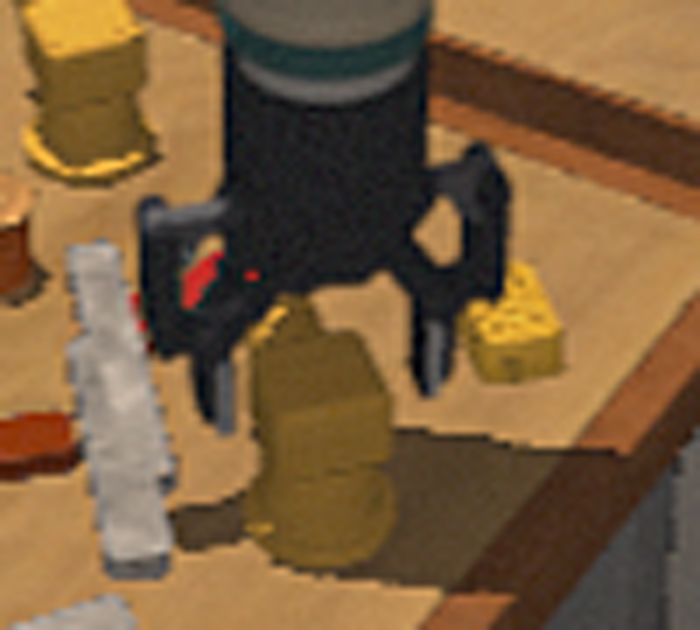

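>>> arm_command(rot=[[0, 0, 1], [0, 0, 0], [0, 0, 0], [0, 0, 0]], slide=[[-4, 6, 0], [-2, 4, 0], [0, 0, -1], [0, 0, 0]], gripper=[74, 74, 74, 74])

```text
clock: 3.65
eef_pos: [408.7, 218.7, 37.9]
tool_rot: [-3.133, -0.002, -2.285]
force: [0.3, -0.2, 0.3]
width: 74.1
```

```bash
python3 -c "
from h import *
s=telemetry.read_state();print(s['clock'],s['qpos'].round(3),s['eef_pos'],np.degrees(s['tool_rot']))
snap('scene','e2',(250,220,350,310),7)"
```

```text
3.65 [-0.603  0.719  0.065  2.175 -0.137  0.251 -2.706] [408.67707888 218.71008931  37.85323933] [-1.79510664e+02 -1.36013955e-01 -1.30923977e+02]
```

View pics/scene_e2.png

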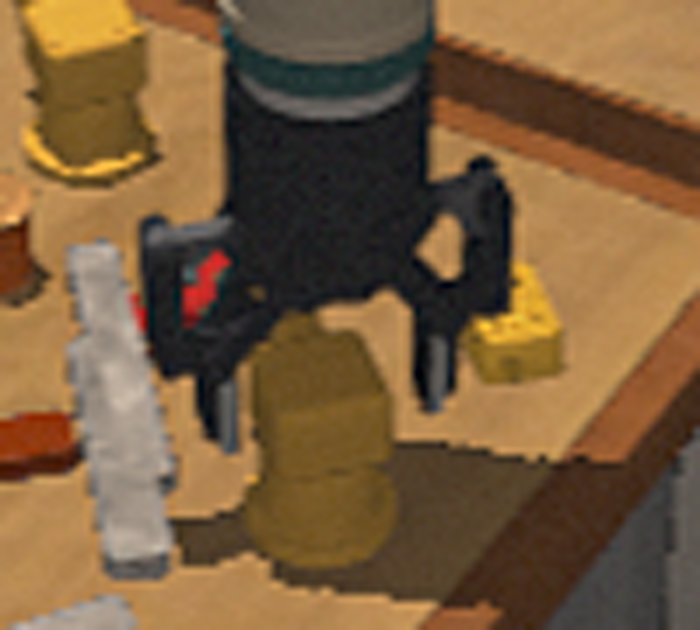

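>>> arm_command(rot=[[0, 0, 0], [0, 0, 0], [0, 0, 0], [0, 0, 0]], slide=[[-1, 6, 0], [-1, 5, 0], [0, 0, 0], [0, 0, 0]], gripper=[74, 74, 74, 74])

```text
clock: 4.03
eef_pos: [408.1, 232.4, 40.4]
tool_rot: [-3.132, 0.003, -2.284]
force: [-1.0, -0.0, -0.4]
width: 73.8
```

>>> arm_command(rot=[[0, 0, 0], [0, 0, 0], [0, 0, 0]], slide=[[0, -7, -3], [0, 0, 0], [0, 0, 0]], gripper=[74, 74, 74])

```text
clock: 4.28
eef_pos: [408.0, 225.3, 37.4]
tool_rot: [-3.131, 0.004, -2.282]
force: [0.1, -0.3, 0.0]
width: 74.1
```

>>> arm_command(rot=[[0, 0, 0], [0, 0, 0]], slide=[[0, 0, 0], [0, 0, 0]], gripper=[74, 74])

```text
clock: 4.45
eef_pos: [407.9, 224.4, 37.1]
tool_rot: [-3.131, 0.003, -2.283]
force: [0.2, -0.3, -0.1]
width: 74.3
```

>>> arm_command(rot=[[0, 0, 0], [0, 0, 0], [0, 0, 0], [0, 0, 0], [0, 0, 0]], slide=[[0, 0, 0], [0, 0, 0], [0, 0, 0], [0, 0, 0], [0, 0, 0]], gripper=[40, 30, 30, 30, 30])

```text
clock: 4.87
eef_pos: [407.8, 224.1, 37.3]
tool_rot: [-3.132, 0.002, -2.284]
force: [0.6, 0.1, -0.7]
width: 47.4
```

```bash
python3 -c "
from h import *
s=telemetry.read_state();print(s['clock'],s['qpos'].round(3),s['eef_pos'],np.degrees(s['tool_rot']))
snap('scene','f',(250,220,350,310),7)"
```

```text
4.8667 [-0.615  0.72   0.067  2.174 -0.146  0.246 -2.707] [407.78520637 224.08233751  37.29505722] [-1.79424325e+02  1.28527211e-01 -1.30852805e+02]
```

View pics/scene_f.png

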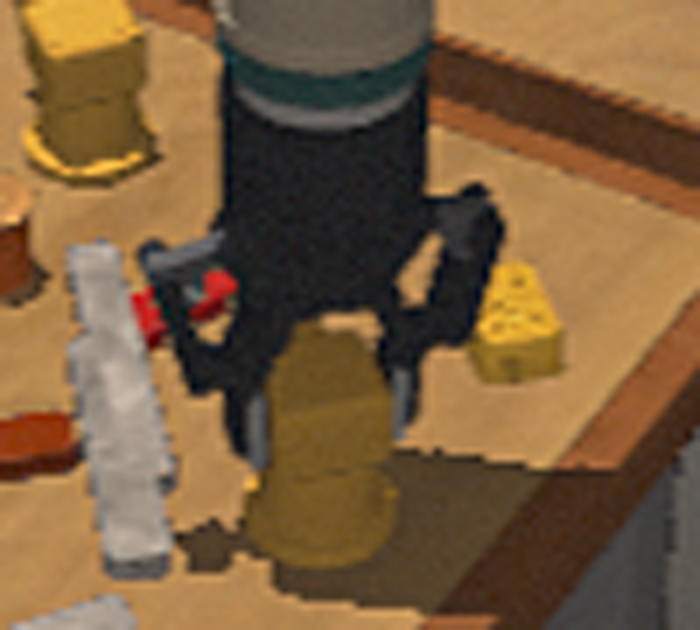

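>>> arm_command(rot=[[0, 0, 0], [0, 0, 0], [0, 0, 0], [0, 0, 3], [0, 0, 6]], slide=[[0, 0, 20], [0, 0, 40], [0, 0, 40], [0, 0, 40], [0, -10, 38]], gripper=[30, 30, 30, 30, 30])

```text
clock: 5.33
eef_pos: [400.8, 211.7, 213.3]
tool_rot: [-3.138, -0.018, -2.121]
force: [0.8, 0.9, -2.1]
width: 47.6
```

>>> arm_command(rot=[[0, 0, 7], [0, 0, 7], [0, 0, 7], [0, 0, 7], [0, 0, 7]], slide=[[6, -25, 10], [5, -30, 5], [5, -30, 0], [5, -30, 0], [5, -30, 0]], gripper=[30, 30, 30, 30, 30])

```text
clock: 5.75
eef_pos: [429.9, 71.2, 238.1]
tool_rot: [-3.125, -0.004, -1.499]
force: [0.6, -0.5, -2.5]
width: 47.2
```

>>> arm_command(rot=[[0, 0, 7], [0, 0, 7], [0, 0, 7], [0, 0, 7], [0, 0, 7]], slide=[[5, -32, 0], [5, -32, 0], [0, -32, 0], [0, -32, 0], [0, -32, 0]], gripper=[30, 30, 30, 30, 30])

```text
clock: 6.17
eef_pos: [438.0, -85.7, 237.5]
tool_rot: [-3.126, -0.003, -0.913]
force: [0.8, 0.2, -2.4]
width: 47.4
```

>>> arm_command(rot=[[0, 0, 7], [0, 0, 7], [0, 0, 7], [0, 0, 7], [0, 0, 7]], slide=[[0, -30, 0], [0, -30, 0], [2, -30, 0], [2, -30, 0], [2, -20, 0]], gripper=[30, 30, 30, 30, 30])

```text
clock: 6.58
eef_pos: [439.4, -234.8, 235.7]
tool_rot: [-3.128, 0.001, -0.292]
force: [-0.5, -0.7, -2.7]
width: 47.3
```

>>> arm_command(rot=[[0, 0, 6], [0, 0, 6], [0, 0, 0]], slide=[[0, -10, 0], [0, -8, 0], [0, 0, 0]], gripper=[30, 30, 30])

```text
clock: 6.83
eef_pos: [436.9, -260.8, 233.9]
tool_rot: [-3.13, 0.003, -0.079]
force: [0.4, -0.6, -1.6]
width: 46.9
```

```bash
python3 -c "
from h import *
s=telemetry.read_state();print(s['clock'],s['qpos'].round(3),s['eef_pos'],np.degrees(s['tool_rot']))
snap('scene','g',(310,120,420,220),6);snap('top','g',(320,140,480,270),4.6)"
```

```text
6.8333 [ 0.703  0.441 -0.303  1.889  0.158  0.843  0.243] [ 436.92545682 -260.78348277  233.92595208] [-179.32122279    0.1934356    -4.52192548]
```

View pics/scene_g.png

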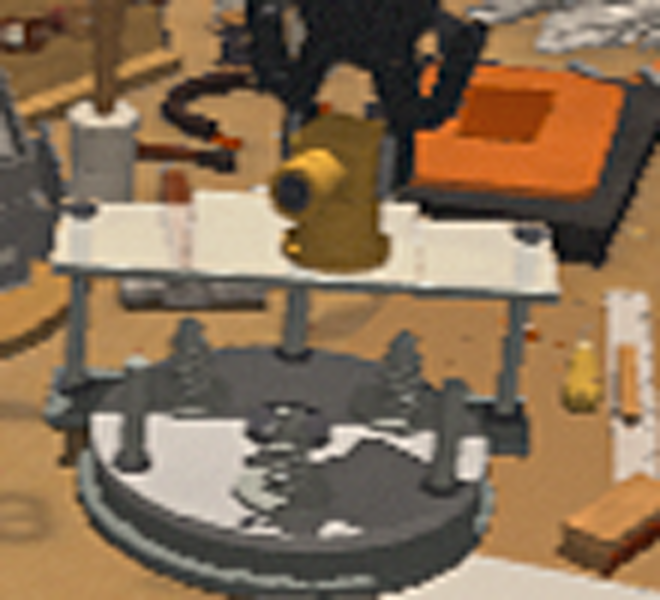

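View pics/top_g.png

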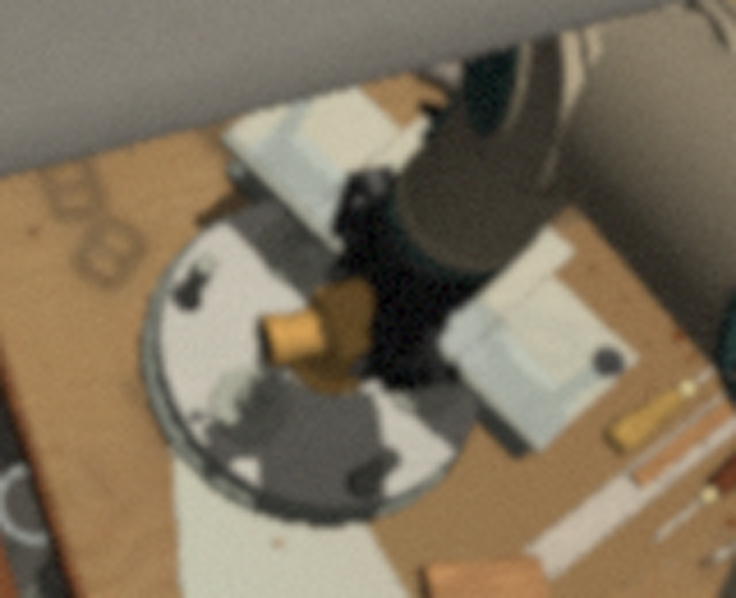

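```bash
cat >> h.py <<'E'
def rimcentre(u,v,z,r=30):
    p=onz("scene",u,v,z); d=p-C["scene"]["xyz"]; d[2]=0; return p+r*d/np.linalg.norm(d)
E
python3 - <<'E'
from h import *
crop("scene","g",(345,130,395,175),15,"gz")
print(rimcentre(310+335.5/6,120+271/6,197))
print(onz("scene",310+335.5/6,120+200/6,219))
E
```

```text
[ 434.74028203 -264.469428    197.        ]
[ 444.01177141 -277.22165103  219.        ]
```

View pics/scene_gz.png

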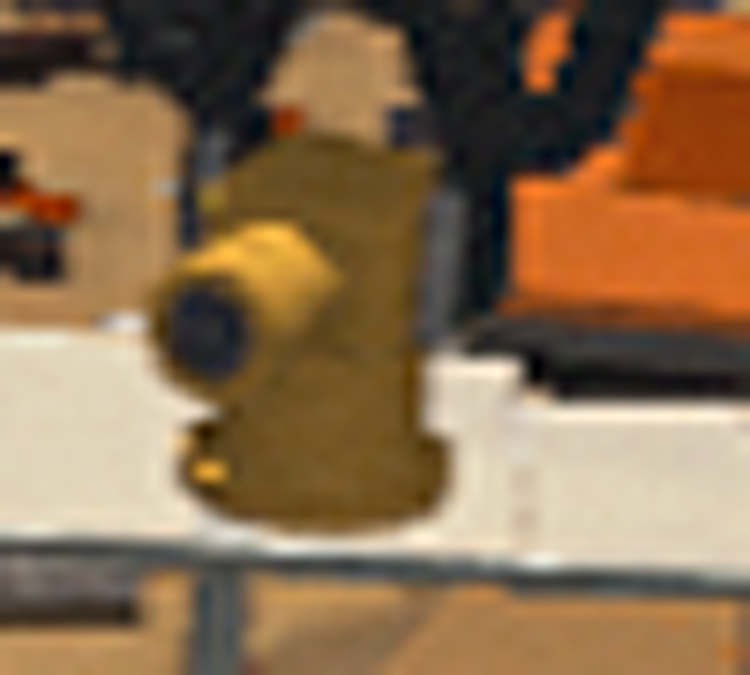

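>>> arm_command(rot=[[0, 0, 0], [0, 0, 0], [0, 0, 0], [0, 0, 0], [0, 0, 0]], slide=[[9, 17, 0], [0, 0, -35], [0, 0, -30], [0, 0, -18], [0, 0, 0]], gripper=[30, 30, 30, 30, 30])

```text
clock: 7.35
eef_pos: [448.3, -234.7, 150.4]
tool_rot: [-3.128, -0.001, -0.091]
force: [-1.1, -0.5, -1.6]
width: 47.2
```

```bash
python3 -c "
from h import *
s=telemetry.read_state();print(s['clock'],s['qpos'].round(3),s['eef_pos'],np.degrees(s['tool_rot']))
snap('scene','h',(325,140,405,210),9)"
```

```text
7.35 [ 0.617  0.554 -0.264  1.987  0.213  0.629  0.128] [ 448.27946059 -234.68213211  150.43421425] [-1.79230497e+02 -5.30185133e-02 -5.18896440e+00]
```

View pics/scene_h.png

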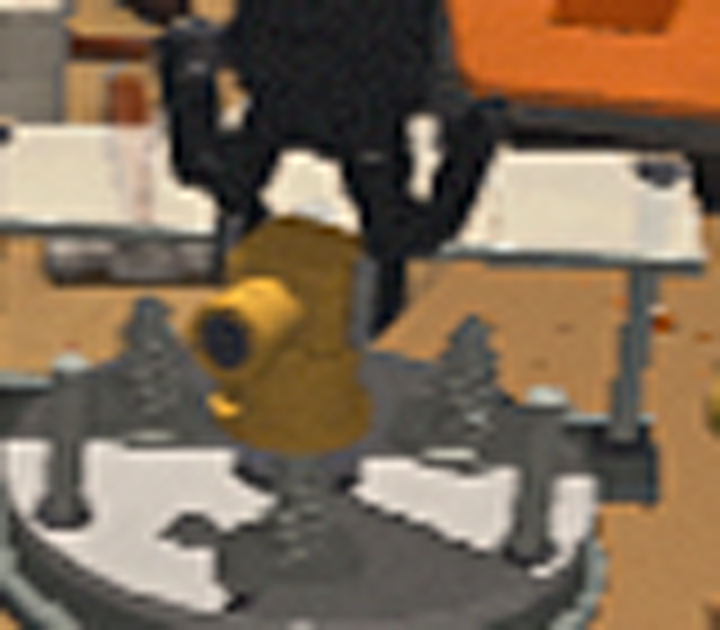

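```bash
python3 -c "
from h import *
print(rimcentre(325+293/9,140+454.5/9,113.3))
print(proj('scene',[[445.5,-246.8,97],[445.5,-246.8,48],[370.4,-302.6,112],[538,-232,112],[474.6,-315.9,50]]))
q=proj('scene',[[445.5,-246.8,97],[445.5,-246.8,48]]);print((q-[325,140])*9)
"
```

```text
[ 443.80306071 -234.59314716  113.3       ]
[[358.62075834 188.86828313]
 [357.46966648 201.06278302]
 [385.9515599  184.0207126 ]
 [333.01416306 180.1017653 ]
 [358.29317087 190.33218947]]
[[302.5868251  439.81454816]
 [292.22699834 549.56504717]]
```

Run:
```python
from h import *
T=lambda x,y:(320+x/4.6,140+y/4.6)
for p in((207,262),(392,456)): print("post top",onz("top",*T(*p),112).round(1))
# disc white rim/ hub from initial top: fit ellipse to white plate
for tag in("a",):
  z=np.load("top_a.npz");P=cloud("top",z['d'].astype(float))
  m=(abs(P[...,2]-42)<9)&(np.hypot(P[...,0]-476,P[...,1]+316)<135)
  q=P[m][:,:2]; h=cv2.convexHull(q.astype(np.float32))[:,0]; print(len(q),cv2.minEnclosingCircle(h))
z=np.load("scene_a.npz");P=cloud("scene",z['d'].astype(float))
m=(abs(P[...,2]-42)<6)&(np.hypot(P[...,0]-476,P[...,1]+316)<135)
q=P[m][:,:2]; print(len(q),cv2.minEnclosingCircle(q.astype(np.float32)))
crop("top","a",(345,190,425,250),10,"a_z"); crop("top","b",(345,180,425,250),10,"b_z")
```

```text
post top [ 541.2 -232.2  112. ]
post top [ 374.5 -304.4  112. ]
2653 ((477.9230041503906, -312.8509521484375), 119.82194519042969)
1193 ((472.9953308105469, -315.1432189941406), 123.02792358398438)
```

View pics/top_b_z.png

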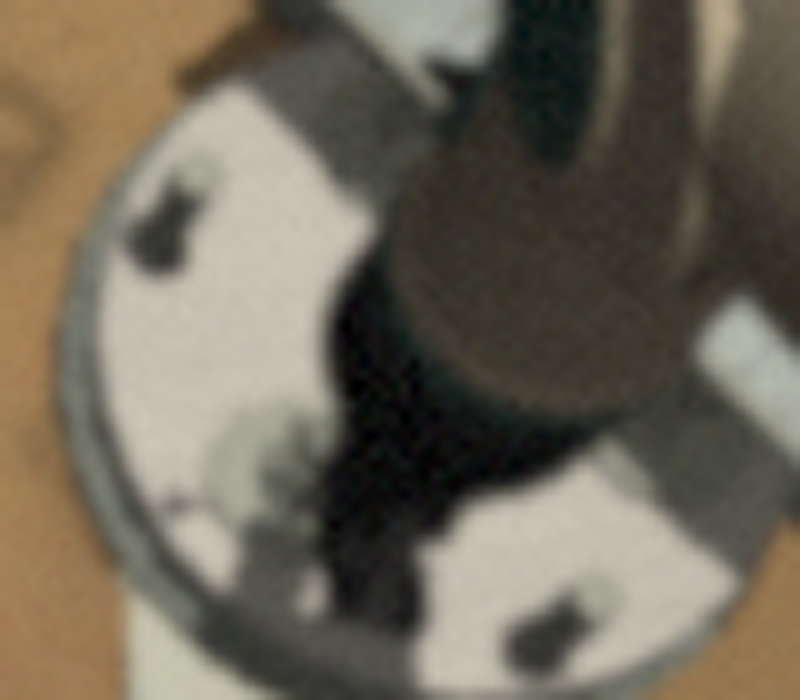

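View pics/top_a_z.png

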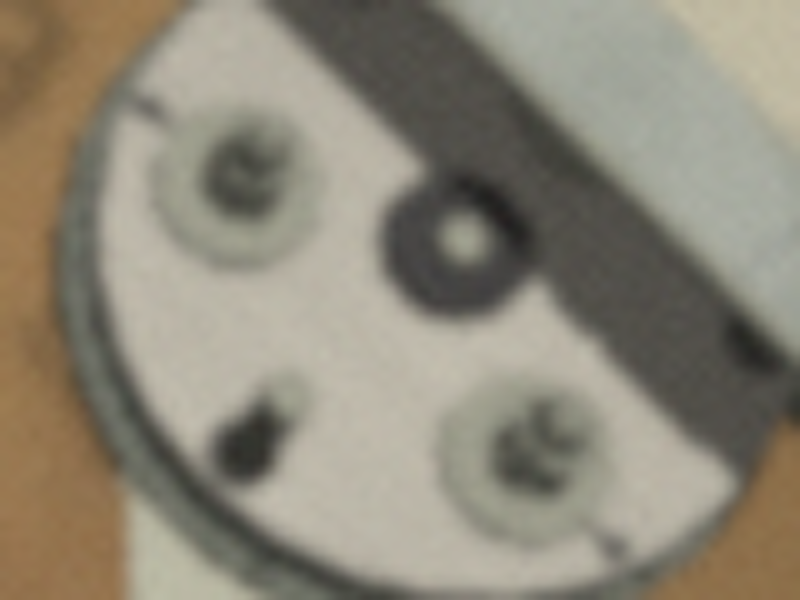

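>>> arm_command(rot=[[0, 0, 0], [0, 0, 0], [0, 0, 0]], slide=[[0, -11, -5], [0, 0, 0], [0, 0, 0]], gripper=[30, 30, 30])

```text
clock: 7.65
eef_pos: [451.3, -245.6, 149.2]
tool_rot: [-3.13, -0.006, -0.09]
force: [-1.3, 0.8, -2.4]
width: 47.5
```

```bash
python3 -c "
from h import *
s=telemetry.read_state();print(s['clock'],s['qpos'].round(3),s['eef_pos'],np.degrees(s['tool_rot']))
snap('scene','i',(325,140,405,210),9)"
```

```text
7.65 [ 0.633  0.563 -0.264  1.973  0.216  0.63   0.144] [ 451.31775117 -245.5795127   149.21946981] [-179.32278551   -0.36187013   -5.13289218]
```

View pics/scene_i.png

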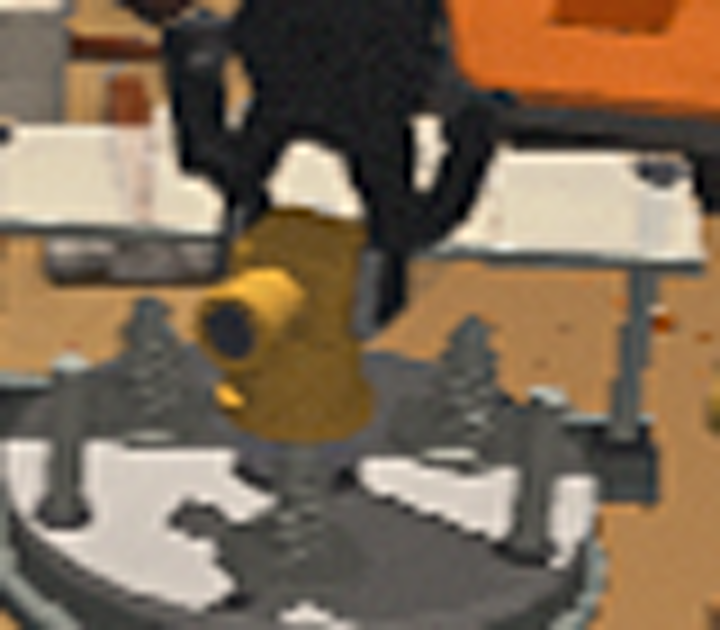

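>>> arm_command(rot=[[0, 0, 0], [0, 0, 0], [0, 0, 0], [0, 0, 0]], slide=[[-2, -1, -8], [0, 0, -6], [0, 0, -5], [0, 0, 0]], gripper=[30, 30, 30, 30])

```text
clock: 8.03
eef_pos: [450.1, -248.6, 130.9]
tool_rot: [-3.132, -0.011, -0.093]
force: [-0.6, 0.2, -2.8]
width: 47.6
```

>>> arm_command(rot=[[0, 0, 0], [0, 0, 0], [0, 0, 0], [0, 0, 0]], slide=[[-1, 1, -6], [0, 0, -4], [0, 0, -4], [0, 0, 0]], gripper=[30, 30, 30, 30])

```text
clock: 8.37
eef_pos: [449.1, -247.7, 115.4]
tool_rot: [-3.133, -0.011, -0.093]
force: [-0.5, -0.3, 1.9]
width: 47.3
```

>>> arm_command(rot=[[0, 0, -4], [0, 0, -7], [0, 0, -7], [0, 0, -7]], slide=[[0, 0, -1], [0, 0, -0.6], [0, 0, -0.6], [0, 0, -0.6]], gripper=[30, 30, 30, 30])

```text
clock: 8.7
eef_pos: [448.9, -249.1, 113.9]
tool_rot: [-3.134, -0.012, -0.541]
force: [-1.0, 0.5, 1.3]
width: 47.5
```

>>> arm_command(rot=[[0, 0, -7], [0, 0, -7], [0, 0, -7], [0, 0, -7], [0, 0, -7]], slide=[[0, 0.5, -0.8], [0, 0, -0.7], [0, 0, -0.6], [0, 0, -0.6], [0, 0, -0.6]], gripper=[30, 30, 30, 30, 30])

```text
clock: 9.12
eef_pos: [447.8, -248.0, 110.8]
tool_rot: [-3.135, -0.01, -1.166]
force: [-1.0, 0.7, 0.9]
width: 47.0
```

>>> arm_command(rot=[[0, 0, -7], [0, 0, -7], [0, 0, -7], [0, 0, -7], [0, 0, -7]], slide=[[0, 0, -0.6], [0, 0, -0.6], [0, 0, -0.6], [0, 0, -0.6], [0, 0, -0.6]], gripper=[30, 30, 30, 30, 30])

```text
clock: 9.53
eef_pos: [447.7, -246.5, 107.7]
tool_rot: [-3.135, -0.008, -1.791]
force: [-0.4, -0.6, -0.7]
width: 47.6
```

>>> arm_command(rot=[[0, 0, -7], [0, 0, -7], [0, 0, -7], [0, 0, -7], [0, 0, -7]], slide=[[0, 0, -0.7], [0, 0, -0.6], [0, 0, -0.6], [0, 0, -0.6], [0, 0, -0.6]], gripper=[30, 30, 30, 30, 30])

```text
clock: 9.95
eef_pos: [448.5, -245.5, 104.8]
tool_rot: [-3.135, -0.007, -2.416]
force: [-0.6, 0.5, -0.2]
width: 47.1
```

>>> arm_command(rot=[[0, 0, -7], [0, 0, -7], [0, 0, -5], [0, 0, 0]], slide=[[0, 0, -0.6], [0, 0, -0.6], [0, 0, -0.4], [0, 0, 0]], gripper=[30, 30, 30, 30])

```text
clock: 10.28
eef_pos: [449.6, -244.1, 102.9]
tool_rot: [-3.135, -0.006, -2.76]
force: [0.5, -0.9, -0.7]
width: 47.4
```

```bash
python3 -c "
from h import *
s=telemetry.read_state();print(s['clock'],s['qpos'].round(3),s['eef_pos'],np.degrees(s['tool_rot']),s['torque'])
snap('scene','j',(325,140,405,210),9)"
```

```text
10.2833 [ 0.095  0.692  0.524  2.027 -0.605  0.577 -1.721] [ 449.58358016 -244.10372389  102.86281805] [-179.61859861   -0.37159007 -158.11913068] [-0.14860687  0.14354377 -0.02986324]
```

View pics/scene_j.png

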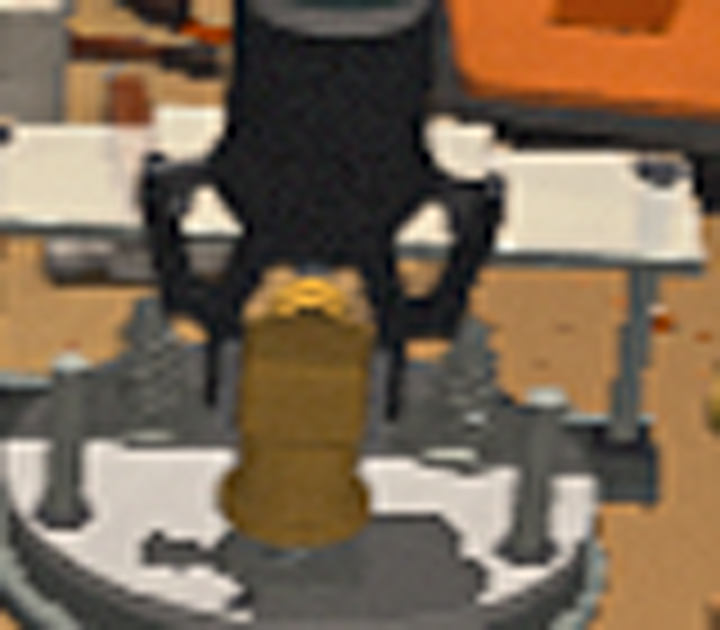

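>>> arm_command(rot=[[0, 0, -7], [0, 0, -7], [0, 0, -7], [0, 0, -7], [0, 0, -7]], slide=[[0, 0, -0.6], [0, 0, -0.6], [0, 0, -0.6], [0, 0, -0.6], [0, 0, -0.6]], gripper=[30, 30, 30, 30, 30])

```text
clock: 10.75
eef_pos: [451.0, -244.1, 100.6]
tool_rot: [-3.136, -0.003, 2.908]
force: [-0.8, 0.5, -1.5]
width: 47.3
```

```bash
python3 -c "
from h import *
s=telemetry.read_state();print(s['clock'],s['qpos'].round(3),s['eef_pos'],np.degrees(s['tool_rot']),s['torque'])"
```

```text
10.75 [-0.     0.747  0.689  2.025 -0.779  0.651 -2.166] [ 450.97638649 -244.06882196  100.57613334] [-1.79652851e+02 -1.65201380e-01  1.66608432e+02] [-0.06975534  0.05639021  0.01878547]
```

>>> arm_command(rot=[[0, 0, 0], [0, 0, 0], [0, 0, 0], [0, 0, 0], [0, 0, 0]], slide=[[0, 0, 0], [0, 0, 0], [0, 0, 5], [0, 0, 25], [0, 0, 25]], gripper=[74, 74, 74, 74, 74])

```text
clock: 11.17
eef_pos: [448.7, -241.9, 153.6]
tool_rot: [-3.138, -0.012, 2.924]
force: [1.4, -0.0, 0.4]
width: 73.8
```

>>> arm_command(rot=[[0, 0, 7], [0, 0, 7], [0, 0, 7], [0, 0, 7], [0, 0, 7]], slide=[[0, 0, 0], [0, 0, 0], [0, 0, 0], [0, 0, 0], [0, 0, 0]], gripper=[74, 74, 74, 74, 74])

```text
clock: 11.58
eef_pos: [452.0, -244.8, 161.6]
tool_rot: [-3.131, -0.002, -2.728]
force: [0.4, -0.2, -0.5]
width: 73.7
```

>>> arm_command(rot=[[0, 0, 7], [0, 0, 7], [0, 0, 7], [0, 0, 7], [0, 0, 7]], slide=[[0, 0, 0], [0, 0, 0], [0, 0, 0], [0, 0, 0], [0, 0, 0]], gripper=[74, 74, 74, 74, 74])

```text
clock: 12.0
eef_pos: [453.0, -246.2, 165.7]
tool_rot: [-3.125, 0.001, -2.103]
force: [0.1, -0.4, -0.1]
width: 74.0
```

>>> arm_command(rot=[[0, 0, 7], [0, 0, 7], [0, 0, 7], [0, 0, 7], [0, 0, 7]], slide=[[0, 0, 0], [0, 0, 0], [0, 0, 0], [0, 0, 0], [0, 0, 0]], gripper=[74, 74, 74, 74, 74])

```text
clock: 12.42
eef_pos: [453.7, -248.1, 170.0]
tool_rot: [-3.118, -0.003, -1.478]
force: [-0.3, -0.4, -0.7]
width: 74.0
```

>>> arm_command(rot=[[0, 0, 7], [0, 0, 7], [0, 0, 7], [0, 0, 7], [0, 0, 7]], slide=[[0, 0, 0], [0, 0, 0], [0, 0, 0], [0, 0, 0], [0, 0, 0]], gripper=[74, 74, 74, 74, 74])

```text
clock: 12.83
eef_pos: [454.3, -250.8, 174.5]
tool_rot: [-3.115, -0.011, -0.853]
force: [-0.6, 0.2, 0.3]
width: 74.2
```

>>> arm_command(rot=[[0, 0, 7], [0, 0, 7], [0, 0, 7], [0, 0, 7], [0, 0, 7]], slide=[[0, 0, 0], [0, 0, 0], [0, 0, 0], [0, 0, 0], [0, 0, 0]], gripper=[74, 74, 74, 74, 74])

```text
clock: 13.25
eef_pos: [454.7, -254.1, 179.0]
tool_rot: [-3.119, -0.021, -0.228]
force: [0.3, 0.2, 0.7]
width: 74.1
```

```bash
cat >> h.py <<'E'
def st(yaw=None):
    s=telemetry.read_state();print(s['clock'],s['qpos'].round(2),s['eef_pos'].round(1),np.degrees(s['tool_rot']).round(1),"F",s['force'].round(1),"w",s['width'].round(1))
    r=R.from_euler('xyz',s['tool_rot']); y=np.degrees(s['tool_rot'][2]) if yaw is None else yaw
    print("fix rotvec deg",np.degrees((R.from_euler('xyz',[np.pi,0,np.radians(y)])*r.inv()).as_rotvec()).round(2))
E
python3 -c "
from h import *
st(-13.4)
snap('scene','k',(325,140,405,210),9)"
```

```text
Traceback (most recent call last):
  File "h.py", line 39, in st
    s=telemetry.read_state();print(s['clock'],s['qpos'].round(2),s['eef_pos'].round(1),np.degrees(s['tool_rot']).round(1),"F",s['force'].round(1),"w",s['width'].round(1))
                                                                                                                                                      ^^^^^^^^^^^^^^^^
AttributeError: 'float' object has no attribute 'round'
```

```bash
sed -i "s/s\['width'\].round(1)/round(s['width'],1)/" h.py
python3 -c "
from h import *
st(-13.4)
snap('scene','k',(325,140,405,210),9)"
```

```text
13.25 [ 0.57  0.51 -0.15  1.94  0.07  0.68  0.16] [ 454.7 -254.1  179. ] [-178.7   -1.2  -13.1] F [0.3 0.2 0.7] w 74.1
fix rotvec deg [-0.97  1.45 -0.33]
```

View pics/scene_k.png

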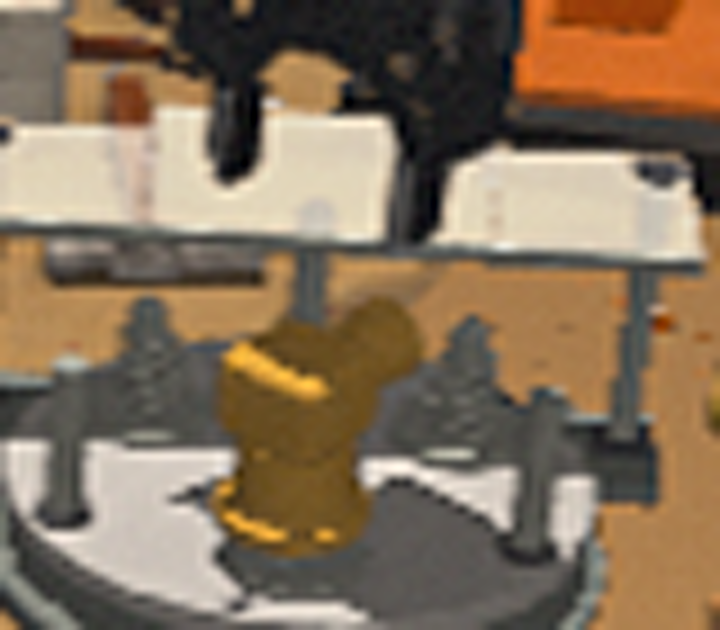

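>>> arm_command(rot=[[-1, 1.4, -0.3], [0, 0, 0], [0, 0, 0], [0, 0, 0]], slide=[[-5, 8, 0], [0, 0, -15], [0, 0, 0], [0, 0, 0]], gripper=[74, 74, 74, 74])

```text
clock: 13.63
eef_pos: [450.3, -249.1, 166.9]
tool_rot: [3.137, -0.007, -0.231]
force: [1.0, -0.6, 1.4]
width: 74.4
```

```bash
python3 -c "
from h import *
st(-13.4)"
```

```text
13.6333 [ 0.53  0.52 -0.12  1.96  0.1   0.65  0.12] [ 450.3 -249.1  166.9] [179.8  -0.4 -13.2] F [ 1.  -0.6  1.4] w 74.4
fix rotvec deg [ 0.33  0.34 -0.19]
```

>>> arm_command(rot=[[0, 0, 0], [0, 0, 0], [0, 0, 0], [0, 0, 0], [0, 0, 0]], slide=[[-1, 3, -15], [0, 0, -20], [0, 0, -18], [0, 0, -8], [0, 0, 0]], gripper=[74, 74, 74, 74, 74])

```text
clock: 14.05
eef_pos: [452.0, -249.0, 108.7]
tool_rot: [3.134, -0.017, -0.233]
force: [-0.0, -0.0, -0.7]
width: 73.8
```

>>> arm_command(rot=[[0, 0, 0]], slide=[[0, 0, 0]], gripper=[74])

```text
clock: 14.13
eef_pos: [452.1, -249.2, 109.0]
tool_rot: [3.133, -0.017, -0.233]
force: [-0.4, 0.4, -0.5]
width: 73.9
```

>>> arm_command(rot=[[0.4, 1, 0], [0, 0, 0], [0, 0, 0]], slide=[[-3, 3, -8], [0, 0, 0], [0, 0, 0]], gripper=[74, 74, 74])

```text
clock: 14.38
eef_pos: [450.3, -246.9, 102.7]
tool_rot: [3.135, -0.0, -0.234]
force: [-0.1, 0.2, -0.6]
width: 73.8
```

```bash
python3 -c "
from h import *
st(-13.4)"
```

```text
14.3833 [ 0.51  0.63 -0.09  2.01  0.13  0.5   0.09] [ 450.3 -246.9  102.7] [179.6  -0.  -13.4] F [-0.1  0.2 -0.6] w 73.8
fix rotvec deg [ 0.35 -0.08  0.  ]
```

Good. Close with slight final centring.

>>> arm_command(rot=[[0.3, 0, 0], [0, 0, 0], [0, 0, 0], [0, 0, 0], [0, 0, 0]], slide=[[-1, 1, -2], [0, 0, 0], [0, 0, 0], [0, 0, 0], [0, 0, 0]], gripper=[74, 30, 30, 30, 30])

```text
clock: 14.8
eef_pos: [450.0, -246.1, 101.9]
tool_rot: [3.141, -0.001, -0.234]
force: [0.6, -0.2, -0.4]
width: 47.5
```

>>> arm_command(rot=[[0, 0, -5], [0, 0, -7], [0, 0, -7], [0, 0, -7], [0, 0, -7]], slide=[[0, 0, -0.6], [0, 0, -0.6], [0, 0, -0.6], [0, 0, -0.6], [0, 0, -0.6]], gripper=[30, 30, 30, 30, 30])

```text
clock: 15.22
eef_pos: [449.7, -246.6, 99.2]
tool_rot: [3.141, -0.001, -0.826]
force: [0.3, -0.5, -1.3]
width: 47.2
```

>>> arm_command(rot=[[0, 0, -7], [0, 0, -7], [0, 0, -7], [0, 0, -7], [0, 0, -7]], slide=[[0, 0, -0.6], [0, 0, -0.6], [0, 0, -0.6], [0, 0, -0.6], [0, 0, -0.6]], gripper=[30, 30, 30, 30, 30])

```text
clock: 15.63
eef_pos: [449.8, -246.6, 96.3]
tool_rot: [-3.141, -0.002, -1.45]
force: [-1.5, -0.4, -0.9]
width: 47.0
```

>>> arm_command(rot=[[0, 0, -7], [0, 0, -7], [0, 0, -7], [0, 0, -7], [0, 0, -7]], slide=[[0, 0, -0.6], [0, 0, -0.6], [0, 0, -0.6], [0, 0, -0.6], [0, 0, -0.6]], gripper=[30, 30, 30, 30, 30])

```text
clock: 16.05
eef_pos: [449.6, -246.9, 93.4]
tool_rot: [-3.141, -0.003, -2.075]
force: [-0.6, -1.2, 0.0]
width: 46.7
```

>>> arm_command(rot=[[0, 0, -7], [0, 0, -7], [0, 0, -7], [0, 0, -7], [0, 0, -7]], slide=[[0, 0, -0.6], [0, 0, -0.6], [0, 0, -0.6], [0, 0, -0.6], [0, 0, -0.6]], gripper=[30, 30, 30, 30, 30])

```text
clock: 16.47
eef_pos: [449.5, -246.7, 90.5]
tool_rot: [-3.141, -0.002, -2.7]
force: [0.2, -0.0, -0.4]
width: 47.3
```

```bash
python3 -c "
from h import *
st(); print(telemetry.read_state()['torque'])"
```

```text
16.4667 [ 0.08  0.73  0.56  2.03 -0.7   0.58 -1.57] [ 449.5 -246.7   90.5] [-1.799e+02 -1.000e-01 -1.547e+02] F [ 0.2 -0.  -0.4] w 47.3
fix rotvec deg [ 0.1 -0.1 -0. ]
[-0.13294263  0.06522891 -0.00432082]
```

>>> arm_command(rot=[[0, 0, -6], [0, 0, -6], [0, 0, -6], [0, 0, -6]], slide=[[0, 0, -0.6], [0, 0, -0.6], [0, 0, -0.6], [0, 0, -0.6]], gripper=[30, 30, 30, 30])

```text
clock: 16.8
eef_pos: [450.2, -246.6, 88.7]
tool_rot: [-3.14, -0.001, -3.14]
force: [-0.5, 1.0, 6.7]
width: 47.3
```

```bash
python3 -c "
from h import *
st(); print(telemetry.read_state()['torque'])
snap('scene','l',(325,140,405,210),9)"
```

```text
16.8 [ 0.01  0.77  0.68  2.03 -0.82  0.64 -1.88] [ 450.2 -246.6   88.7] [-179.9   -0.  -179.9] F [-0.5  1.   6.7] w 47.3
fix rotvec deg [ 0.08 -0.05 -0.  ]
[ 0.08574612 -0.01750829  0.15969721]
```

View pics/scene_l.png

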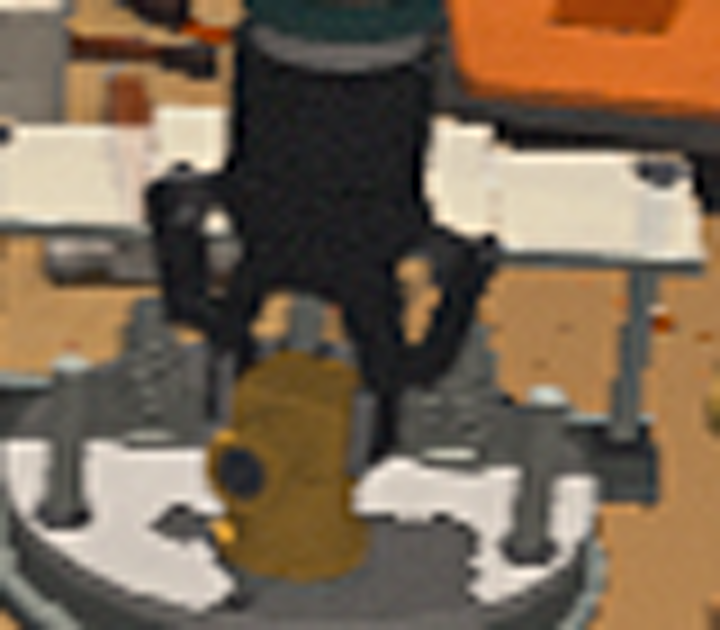

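>>> arm_command(rot=[[0, 0, -3], [0, 0, -3], [0, 0, -3]], slide=[[0, 0, 0], [0, 0, 0], [0, 0, 0]], gripper=[30, 30, 30])

```text
clock: 17.1
eef_pos: [450.4, -246.0, 88.8]
tool_rot: [-3.14, -0.001, 2.977]
force: [0.2, -0.0, -0.6]
width: 47.2
```

```bash
python3 -c "
from h import *
st(); print(telemetry.read_state()['torque'])"
```

```text
17.1 [-0.01  0.78  0.73  2.03 -0.86  0.66 -2.01] [ 450.4 -246.    88.8] [-1.799e+02 -1.000e-01  1.706e+02] F [ 0.2 -0.  -0.6] w 47.2
fix rotvec deg [ 0.07 -0.08 -0.  ]
[-0.12466915  0.11816877  0.09516818]
```

>>> arm_command(rot=[[0, 0, -3], [0, 0, -3], [0, 0, -3]], slide=[[0, 0, -0.5], [0, 0, -0.3], [0, 0, 0]], gripper=[30, 30, 30])

```text
clock: 17.35
eef_pos: [451.8, -245.2, 88.8]
tool_rot: [3.142, 0.001, 2.817]
force: [-0.9, -0.1, -2.4]
width: 47.3
```

```bash
python3 -c "
from h import *
st(); print(telemetry.read_state()['torque'])
snap('scene','m',(325,140,405,210),9)"
```

```text
17.35 [-0.03  0.8   0.77  2.03 -0.9   0.69 -2.14] [ 451.8 -245.2   88.8] [180.    0.  161.4] F [-0.9 -0.1 -2.4] w 47.3
fix rotvec deg [ 0.01  0.03 -0.  ]
[-0.18550284  0.22565695  0.14804624]
```

View pics/scene_m.png

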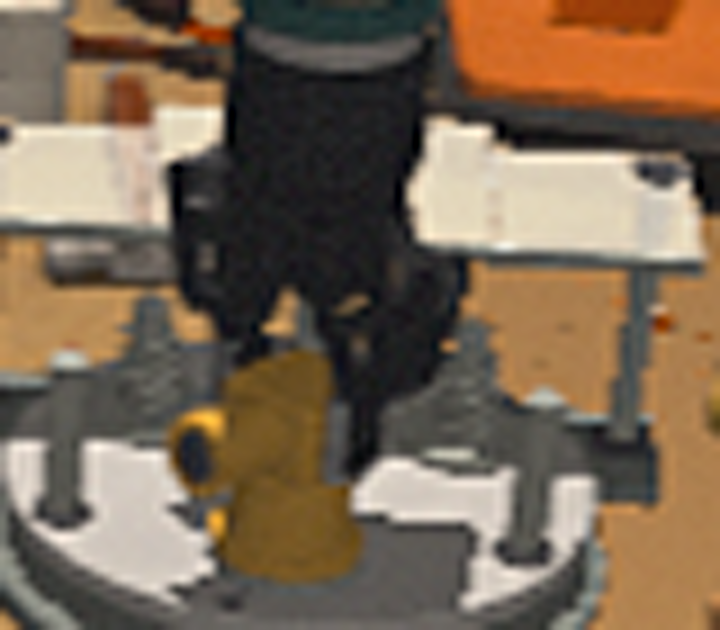

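Run:
```python
from h import *
a=lambda x,y:(345+x/10,190+y/10); b=lambda x,y:(345+x/10,180+y/10)
an=lambda v:np.degrees(np.arctan2(v[1],v[0]))
L=onz("top",*a(237,185),48)[:2];Rr=onz("top",*a(520,458),48)[:2]
post=onz("top",*a(247,452),42)[:2]; ptop=onz("top",*a(290,390),112)[:2]
print(L,Rr,post,ptop, np.hypot(*(L-Rr)))
m=(L+Rr)/2; d=(Rr-L)/np.hypot(*(L-Rr)); n=np.array([d[1],-d[0]]); 
if n@(m-[600,-600])<0:n=-n
ax=m-37.5*n; print("axis",ax,"dir post",an(post-ax),an(n))
for nm,s,mk in(("L",L,(148,105)),("R",Rr,(612,545))):
    M=onz("top",*a(*mk),42)[:2]; print(nm,M,an(M-s),an(s-ax),an(M-s)-an(s-ax),np.hypot(*(M-s)))
M=onz("top",*b(178,500),42)[:2]; axb=np.array([477.8,-317]); F=axb+75*np.array([np.cos(np.radians(112.8)),np.sin(np.radians(112.8))])
print("F",M,an(M-F),np.hypot(*(M-F)),F)
crop("scene","m",(335,185,375,215),20,"mz")
```

```text
[ 517.93280099 -251.6655074 ] [ 402.79983615 -308.36457818] [ 430.37410071 -224.04034219] [ 431.82091318 -222.07060463] 128.33699474292172
axis [ 476.93375619 -313.65683244] dir post 117.45383456864498 116.21867847844032
L [ 555.13437821 -234.45156825] 24.83095650379171 56.52064710072772 -31.68969059693601 40.991182570359406
R [ 368.01711395 -328.82597612] -149.5332642069606 175.91670985615292 -325.44997406311353 40.35475894682692
F [ 453.45746666 -208.14470517] 83.22085082734682 39.99518352564957 [ 448.73633102 -247.86026363]
```

View pics/scene_mz.png

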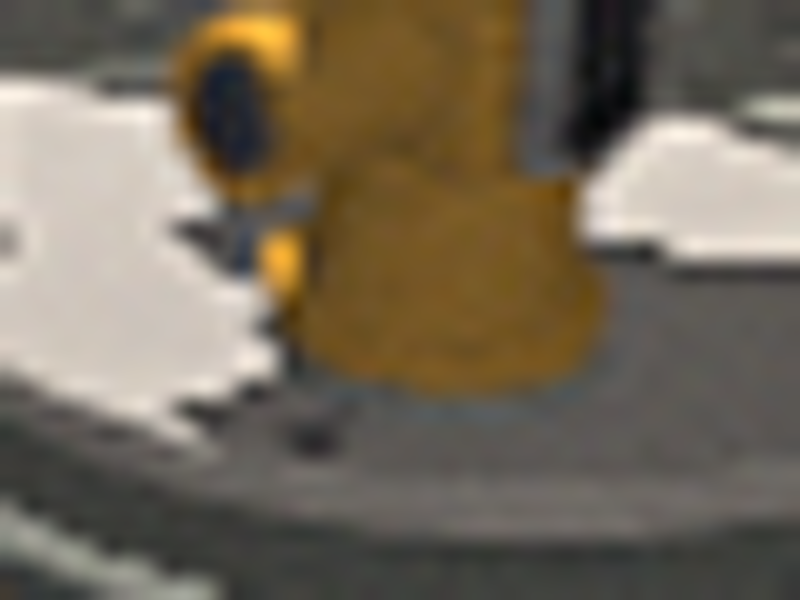

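>>> arm_command(rot=[[0, 0, 5], [0, 0, 4], [0, 0, 2], [0, 0, 0]], slide=[[-1, -0.5, -1.5], [0, 0, -1.5], [0, 0, -1], [0, 0, -1]], gripper=[30, 30, 30, 30])

```text
clock: 17.73
eef_pos: [448.4, -246.2, 88.8]
tool_rot: [3.14, 0.001, 3.018]
force: [-0.7, 0.8, 7.8]
width: 47.3
```

```bash
python3 -c "
from h import *
st(); print(telemetry.read_state()['torque'])
snap('scene','n',(325,140,405,210),9)"
```

```text
17.7333 [ 0.    0.78  0.71  2.04 -0.86  0.65 -1.97] [ 448.4 -246.2   88.8] [1.799e+02 1.000e-01 1.729e+02] F [-0.7  0.8  7.8] w 47.3
fix rotvec deg [-0.1   0.08 -0.  ]
[ 0.20620521  0.32673067 -0.03223199]
```

View pics/scene_n.png

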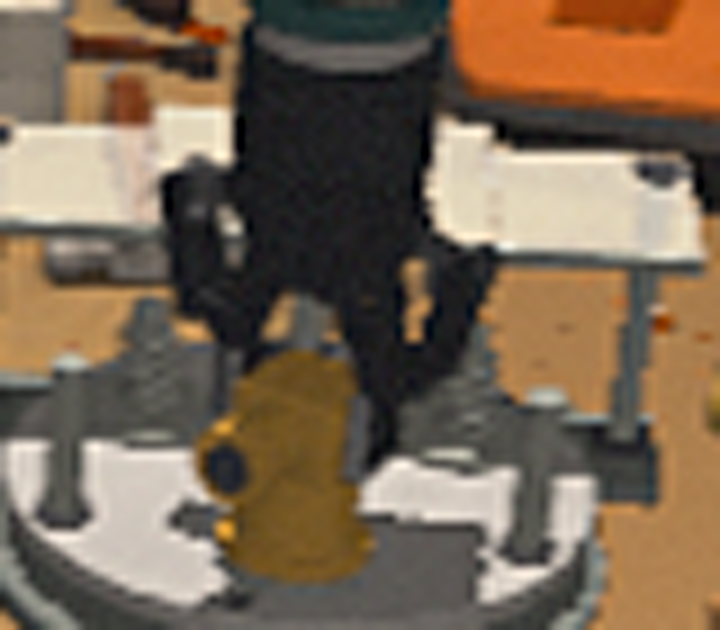

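>>> arm_command(rot=[[0, 0, 0], [0, 0, 0], [0, 0, 0], [0, 0, 0], [0, 0, 0]], slide=[[0, 0, 0.5], [0, 0, 0], [0, 0, 10], [0, 0, 35], [0, 0, 35]], gripper=[74, 74, 74, 74, 74])

```text
clock: 18.2
eef_pos: [444.7, -243.3, 167.2]
tool_rot: [3.135, -0.011, 3.02]
force: [0.3, -1.4, 0.6]
width: 73.7
```

>>> arm_command(rot=[[0, 0, 7], [0, 0, 7], [0, 0, 7], [0, 0, 7], [0, 0, 7]], slide=[[-5, 30, 20], [-5, 35, 10], [0, 35, 0], [0, 35, 0], [0, 35, 0]], gripper=[74, 0, 0, 0, 0])

```text
clock: 18.62
eef_pos: [437.0, -81.1, 208.6]
tool_rot: [-3.13, 0.003, -2.644]
force: [1.2, -0.1, 0.2]
width: 25.7
```

```bash
python3 -c "
from h import *
st(); 
snap('scene','o',(325,140,405,210),9);snap('top','o',(340,170,430,250),8)"
```

```text
18.6167 [-0.45  0.48  0.8   2.11 -0.5   0.74 -1.96] [437.  -81.1 208.6] [-179.3    0.2 -151.5] F [ 1.2 -0.1  0.2] w 25.7
fix rotvec deg [0.52 0.46 0.  ]
```

View pics/scene_o.png

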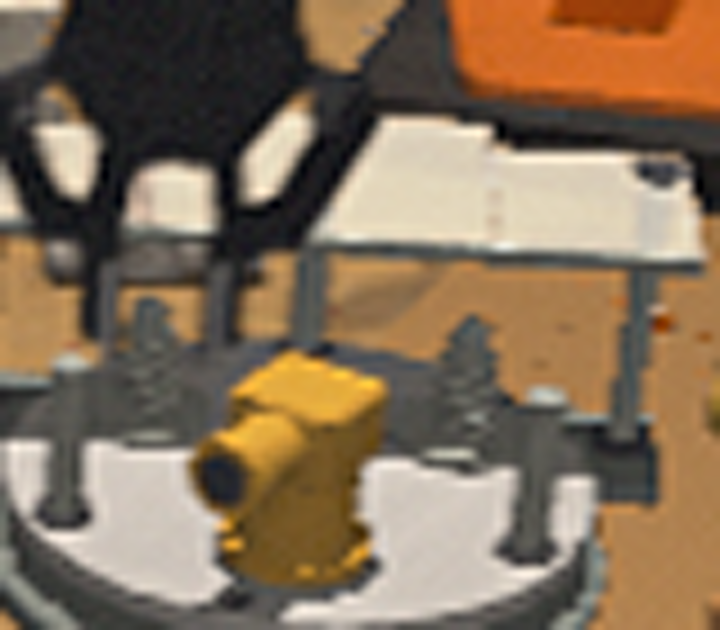

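View pics/top_o.png

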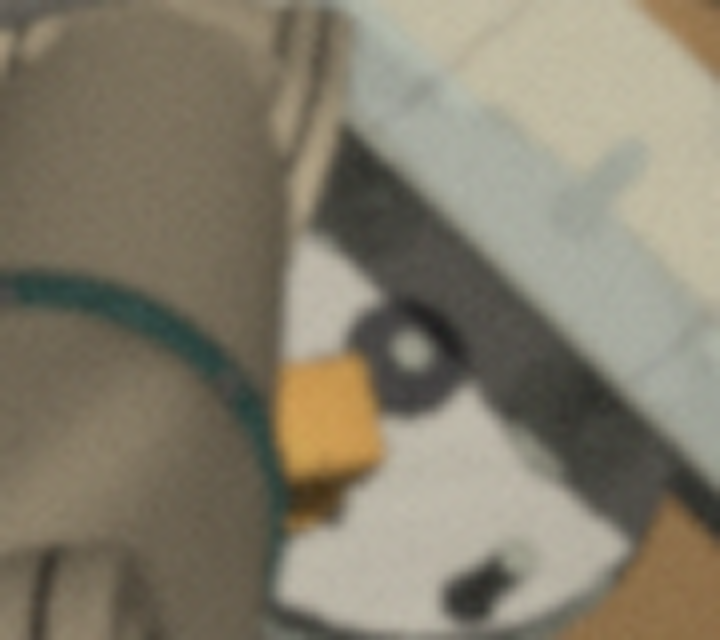

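```bash
python3 -c "
from h import *
for a in (70,75,80,85,90,95):
    t=np.radians(a)
    print(a,((proj('scene',[[445.5+58*np.cos(t),-246.8+58*np.sin(t),104],[445.5+39*np.cos(t),-246.8+39*np.sin(t),42]])-[325,140])*9).round())
print(((proj('scene',[[445.5,-246.8,122],[445.5,-246.8,48]])-[325,140])*9).round())
crop('scene','o',(340,170,375,210),15,'oz')
"
```

```text
70 [[194. 469.]
 [219. 594.]]
75 [[203. 474.]
 [225. 598.]]
80 [[214. 479.]
 [232. 601.]]
85 [[226. 483.]
 [240. 604.]]
90 [[238. 487.]
 [248. 607.]]
95 [[250. 491.]
 [256. 609.]]
[[308. 382.]
 [292. 550.]]
```

View pics/scene_oz.png

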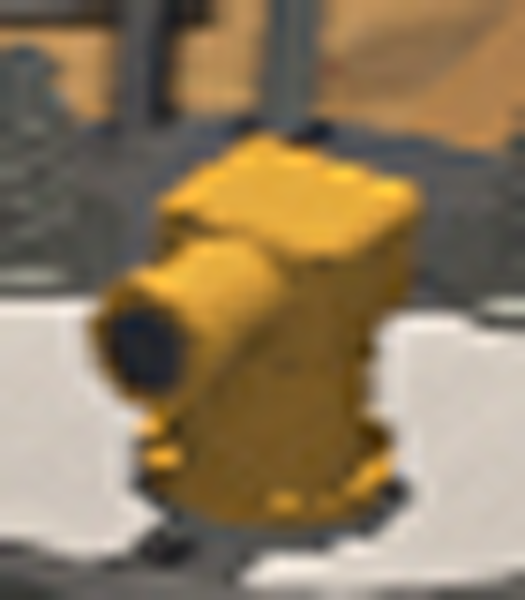

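>>> arm_command(rot=[[0, 0, 7], [0, 0, 7], [0, 0, 7], [0, 0, 7], [0, 0, 7]], slide=[[-5, -10, 5], [-5, -10, 5], [-5, -10, 0], [-5, -10, 0], [0, -10, 0]], gripper=[0, 0, 0, 0, 0])

```text
clock: 19.13
eef_pos: [416.2, -124.6, 219.7]
tool_rot: [-3.135, 0.001, -2.02]
force: [-0.3, 0.2, -0.2]
width: -0.2
```

>>> arm_command(rot=[[0, 0, 7], [0, 0, 7], [0, 0, 7], [0, 0, 7], [0, 0, 7]], slide=[[-5, -12, 0], [-5, -12, 0], [-5, -12, 0], [-5, -12, 0], [0, -12, 0]], gripper=[0, 0, 0, 0, 0])

```text
clock: 19.55
eef_pos: [394.1, -191.1, 221.9]
tool_rot: [-3.134, -0.002, -1.396]
force: [-0.2, 0.3, 0.5]
width: -0.4
```

>>> arm_command(rot=[[0, 0, 7], [0, 0, 7], [0, 0, 7], [0, 0, 7], [0, 0, 7]], slide=[[0, -14, 0], [0, -14, 0], [0, -14, 0], [0, -14, 0], [0, -14, 0]], gripper=[0, 0, 0, 0, 0])

```text
clock: 19.97
eef_pos: [391.2, -268.8, 223.8]
tool_rot: [-3.136, -0.005, -0.771]
force: [0.8, 0.5, 0.2]
width: -0.5
```

>>> arm_command(rot=[[0, 0, 7], [0, 0, 7], [0, 0, 7], [0, 0, 7], [0, 0, 7]], slide=[[0, -14, 0], [0, -14, 0], [0, -14, 0], [0, -14, 0], [0, -14, 0]], gripper=[0, 0, 0, 0, 0])

```text
clock: 20.38
eef_pos: [387.2, -347.6, 225.3]
tool_rot: [3.142, -0.003, -0.146]
force: [0.4, -0.3, 0.1]
width: 0.2
```

>>> arm_command(rot=[[0, 0, 0], [0, 0, 0], [0, 0, 0], [0, 0, 0], [0, 0, 0]], slide=[[-12, 8, 0], [-3, 0, -15], [0, 0, -25], [0, 0, -15], [0, 0, 0]], gripper=[0, 0, 0, 0, 0])

```text
clock: 20.8
eef_pos: [367.7, -350.8, 171.4]
tool_rot: [3.131, -0.006, -0.156]
force: [-0.7, 0.8, -0.2]
width: 0.1
```

```bash
python3 -c "
from h import *
st(); 
snap('scene','p',(310,120,430,220),6.5)"
```

```text
20.8 [ 0.64  0.51  0.09  1.98 -0.07  0.64  0.62] [ 367.7 -350.8  171.4] [179.4  -0.3  -8.9] F [-0.7  0.8 -0.2] w 0.1
fix rotvec deg [0.65 0.24 0.  ]
```

View pics/scene_p.png

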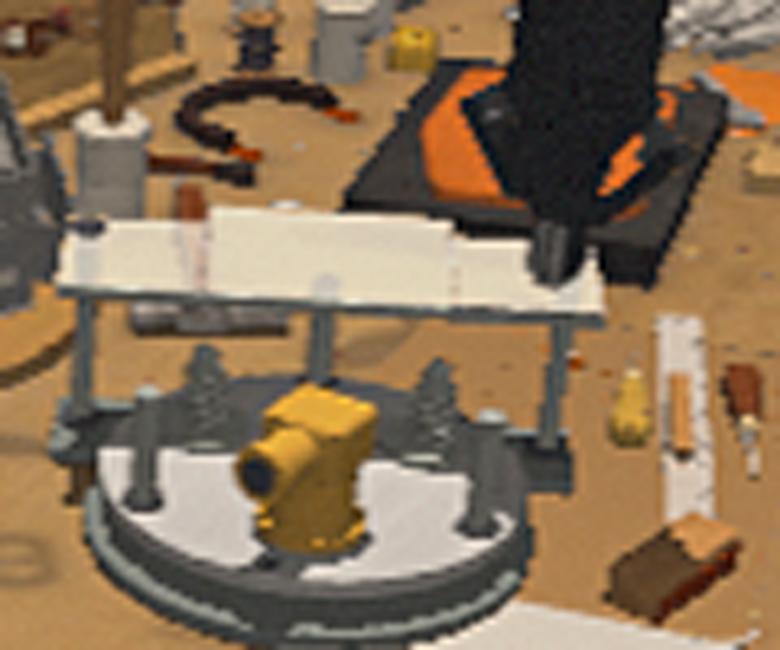

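>>> arm_command(rot=[[0.6, 0.2, 0], [0, 0, 0], [0, 0, 0], [0, 0, 0], [0, 0, 0]], slide=[[2, 12, 0], [0, 2, -15], [0, 0, -20], [0, 0, -15], [0, 0, 0]], gripper=[0, 0, 0, 0, 0])

```text
clock: 21.27
eef_pos: [373.5, -337.4, 126.8]
tool_rot: [3.137, -0.009, -0.158]
force: [-0.7, 0.2, -0.7]
width: -0.2
```

>>> arm_command(rot=[[0, 0.5, 0], [0, 0, 0], [0, 0, 0], [0, 0, 0]], slide=[[-2, -1, -12], [0, 0, -12], [0, 0, -8], [0, 0, 0]], gripper=[0, 0, 0, 0])

```text
clock: 21.6
eef_pos: [374.4, -339.0, 96.7]
tool_rot: [3.133, -0.004, -0.157]
force: [0.0, 0.3, 0.3]
width: -0.1
```

```bash
cat >> h.py <<'E'
AX=np.array([478.3,-315.])
def pol():
    p=telemetry.read_state()['eef_pos'][:2]-AX; print("polar r",np.hypot(*p).round(1),"az",(np.degrees(np.arctan2(p[1],p[0]))%360).round(1))
def at(az,r=105): return AX+r*np.array([np.cos(np.radians(az)),np.sin(np.radians(az))])
E
python3 -c "
from h import *
st(); pol()
for a in range(190,100,-10): print(a,at(a).round(1))"
```

```text
21.6 [ 0.63  0.63  0.07  2.05 -0.09  0.46  0.61] [ 374.4 -339.    96.7] [179.5  -0.2  -9. ] F [0.  0.3 0.3] w -0.1
fix rotvec deg [0.54 0.16 0.  ]
polar r 106.7 az 193.0
190 [ 374.9 -333.2]
180 [ 373.3 -315. ]
170 [ 374.9 -296.8]
160 [ 379.6 -279.1]
150 [ 387.4 -262.5]
140 [ 397.9 -247.5]
130 [ 410.8 -234.6]
120 [ 425.8 -224.1]
110 [ 442.4 -216.3]
```

>>> arm_command(rot=[[0.4, 0, 0], [0, 0, -3], [0, 0, -5], [0, 0, -5], [0, 0, -5]], slide=[[0, 9, -2], [0, 9, -1], [0, 9, 0], [1, 9, 0], [1, 9, 0]], gripper=[0, 0, 0, 0, 0])

```text
clock: 22.02
eef_pos: [374.8, -302.3, 95.5]
tool_rot: [3.128, -0.012, -0.492]
force: [-3.4, -9.5, -6.4]
width: -0.1
```

```bash
python3 -c "
from h import *
st(); pol()
snap('scene','q',(310,120,430,220),6.5)"
```

```text
22.0167 [ 0.49  0.62  0.17  2.12 -0.22  0.41  0.34] [ 374.8 -302.3   95.5] [179.2  -0.7 -28.2] F [-3.4 -9.5 -6.4] w -0.1
fix rotvec deg [0.99 0.22 0.  ]
polar r 104.2 az 173.0
```

View pics/scene_q.png

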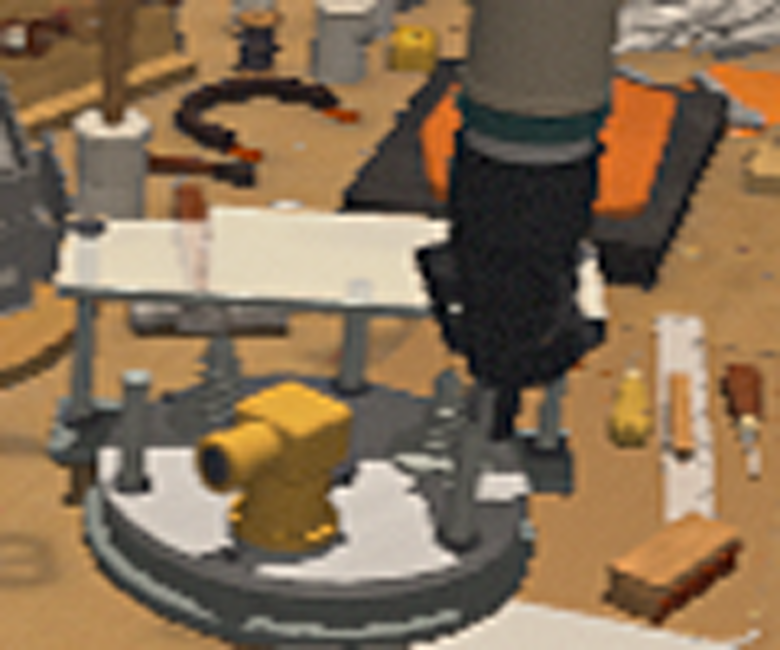

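>>> arm_command(rot=[[0, 0, -5], [0, 0, -5], [0, 0, -5], [0, 0, -5], [0, 0, -5]], slide=[[1, 10, -1], [2, 10, -1], [3, 10, 0], [4, 10, 0], [5, 9, 0]], gripper=[0, 0, 0, 0, 0])

```text
clock: 22.48
eef_pos: [380.4, -273.0, 97.2]
tool_rot: [3.104, -0.034, -0.974]
force: [-9.3, -11.6, -9.4]
width: 0.3
```

```bash
python3 -c "
from h import *
st(); pol()"
```

```text
22.4833 [ 0.29  0.62  0.34  2.16 -0.39  0.4  -0.04] [ 380.4 -273.    97.2] [177.8  -2.  -55.8] F [ -9.3 -11.6  -9.4] w 0.3
fix rotvec deg [ 2.84 -0.68  0.04]
polar r 106.5 az 156.8
```

>>> arm_command(rot=[[2, -0.5, 0], [1, 0, -2], [0, 0, -3], [0, 0, -3], [0, 0, -3]], slide=[[5, 11, -2], [5, 11, -1], [6, 10, 0], [7, 10, 0], [8, 9, 0]], gripper=[0, 0, 0, 0, 0])

```text
clock: 22.9
eef_pos: [397.5, -243.1, 96.6]
tool_rot: [3.117, -0.019, -1.204]
force: [-8.2, -9.7, -5.3]
width: -0.1
```

```bash
python3 -c "
from h import *
st(); pol()
snap('scene','r',(310,120,430,220),6.5)"
```

```text
22.9 [ 0.19  0.64  0.4   2.15 -0.49  0.44 -0.23] [ 397.5 -243.1   96.6] [178.6  -1.1 -69. ] F [-8.2 -9.7 -5.3] w -0.1
fix rotvec deg [ 1.52 -0.93  0.01]
polar r 108.2 az 138.4
```

View pics/scene_r.png

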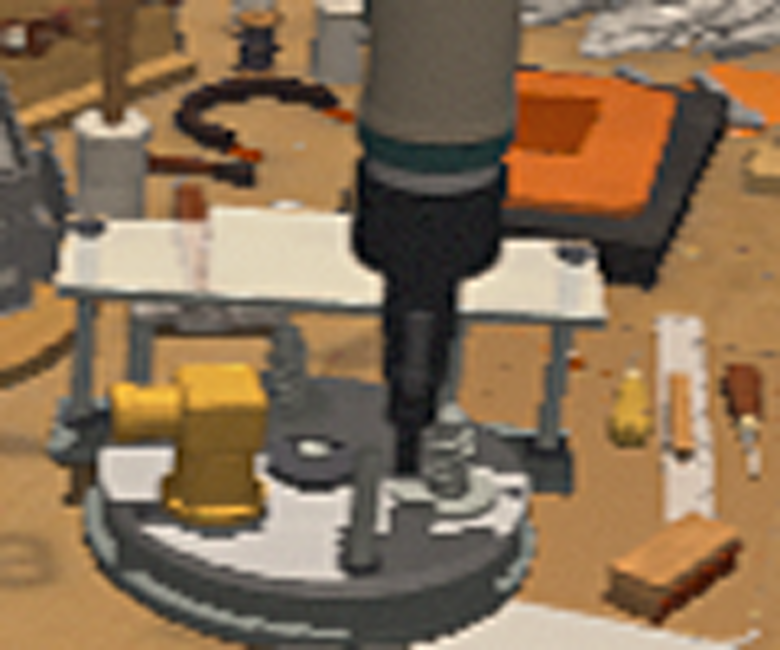

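>>> arm_command(rot=[[1.5, -0.9, 0], [0, 0, 0], [0, 0, -3], [0, 0, -3], [0, 0, -3]], slide=[[9, 7, -2], [9, 7, 0], [10, 6, 0], [10, 5, 0], [10, 4, 0]], gripper=[0, 0, 0, 0, 0])

```text
clock: 23.37
eef_pos: [434.1, -216.6, 95.5]
tool_rot: [3.126, 0.003, -1.383]
force: [-0.4, -0.1, -0.6]
width: -0.0
```

```bash
python3 -c "
from h import *
st(); pol()
snap('scene','s',(310,120,430,220),6.5)"
```

```text
23.3667 [ 0.1   0.67  0.45  2.09 -0.56  0.52 -0.42] [ 434.1 -216.6   95.5] [179.1   0.2 -79.2] F [-0.4 -0.1 -0.6] w -0.0
fix rotvec deg [ 0.   -0.88 -0.  ]
polar r 107.9 az 114.2
```

View pics/scene_s.png

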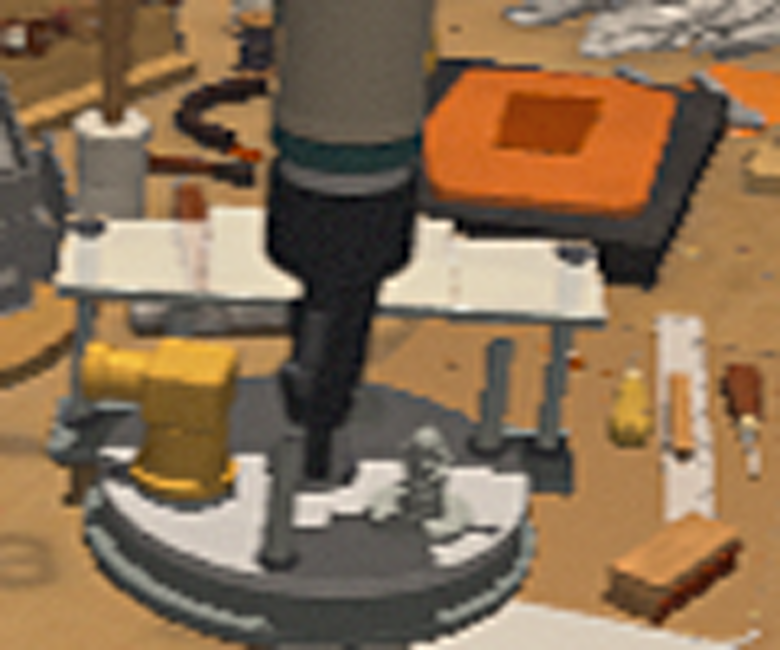

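>>> arm_command(rot=[[0, 0, 0], [0, 0, 0], [0, 0, 0], [0, 0, -5], [0, 0, -7]], slide=[[-5, 15, 20], [-2, 20, 35], [0, 30, 35], [5, 35, 20], [8, 40, 0]], gripper=[0, 0, 0, 0, 0])

```text
clock: 23.83
eef_pos: [441.4, -80.1, 207.3]
tool_rot: [3.131, 0.004, -1.605]
force: [1.7, 0.1, -0.3]
width: 0.4
```

```bash
python3 -c "
from h import *
st()
snap('scene','t');snap('top','t',(320,140,480,270),4.6); crop('scene','t',(310,120,430,220),6.5,'tz');elbows('t',(300,750,-60,330))"
```

```text
23.8333 [-0.39  0.47  0.73  2.09 -0.46  0.76 -0.97] [441.4 -80.1 207.3] [179.4   0.2 -91.9] F [ 1.7  0.1 -0.3] w 0.4
fix rotvec deg [-0.26 -0.6  -0.  ]
scene [252 214  21  32 460] [262. 230.] h 78.5 n top 167
   toprect [635.9  67.6] [47.4 85.4] 52.4 mean [630.4  73.2] allmean [622.7  81.9  50.7]
scene [242 245  14  12  95] [249. 249.] h 49.2 n top 0
scene [315 257  16  17 195] [322. 265.] h 27.5 n top 0
top [259 190  18  26 261] [267. 201.] h 80.0 n top 190
   toprect [634.9  71.1] [47.5 64.8] 54.9 mean [629.1  75.1] allmean [628.8  74.6  65.8]
top [234 212  13  13 120] [240. 218.] h 50.7 n top 0
```

View pics/scene_tz.png

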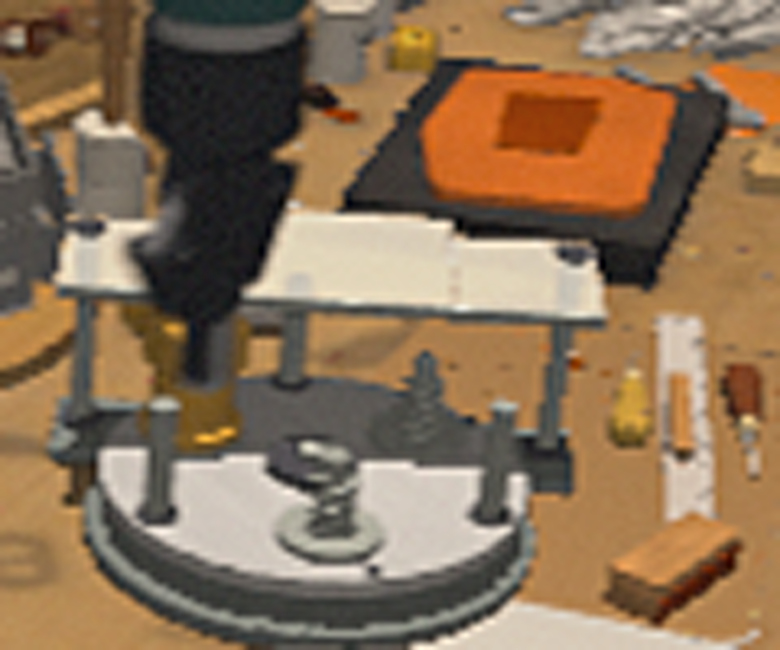

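View pics/top_t.png

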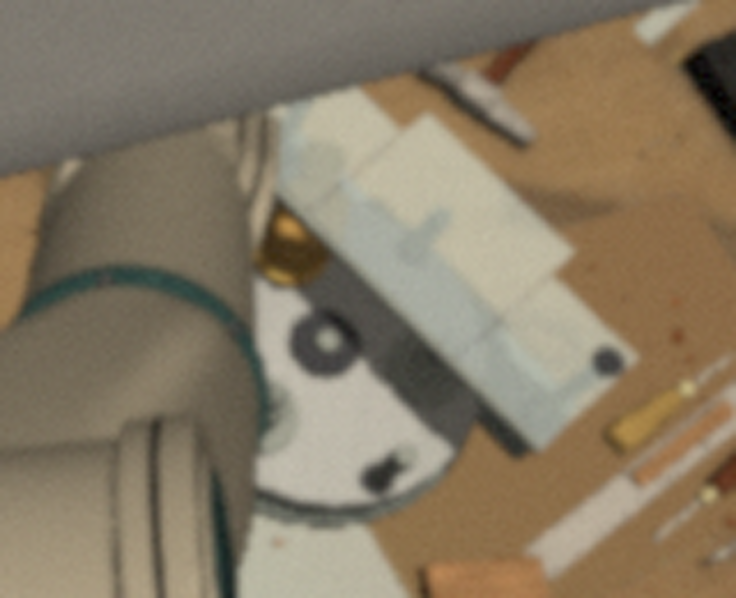

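View pics/scene_t.png

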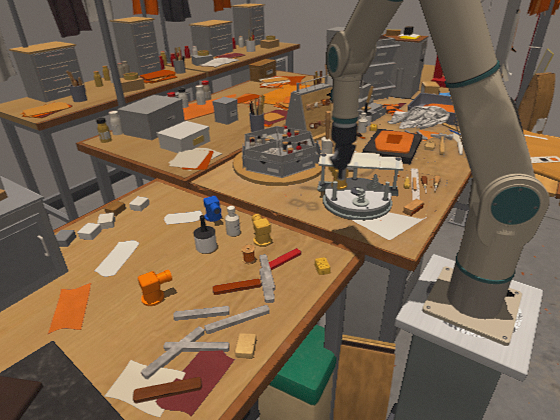

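>>> arm_command(rot=[[0, 0, -5], [0, 0, -6], [0, 0, -6], [0, 0, -6], [0, 0, -6]], slide=[[20, 20, 0], [25, 25, 0], [28, 25, 0], [28, 25, 0], [28, 20, 0]], gripper=[74, 74, 74, 74, 74])

```text
clock: 24.35
eef_pos: [567.5, 50.0, 206.8]
tool_rot: [3.121, 0.016, -2.106]
force: [0.4, -1.4, 0.4]
width: 60.5
```

>>> arm_command(rot=[[0, 0, -3], [0, 0, -1], [0, 0, 0], [0, 0, 0]], slide=[[28, 15, 0], [10, 8, -10], [0, 0, -30], [0, 0, -20]], gripper=[74, 74, 74, 74])

```text
clock: 24.68
eef_pos: [615.1, 83.7, 147.5]
tool_rot: [3.127, 0.028, -2.161]
force: [-1.0, -0.2, -0.1]
width: 74.2
```

```bash
python3 -c "
from h import *
st(-126)
snap('scene','u');snap('top','u',(320,140,480,270),4.6); crop('scene','u',(310,120,430,220),6.5,'uz');crop('scene','u',(215,170,315,260),7,'ue');elbows('u',(300,750,-60,330))"
```

```text
24.6833 [-0.61  0.81  0.78  1.7  -0.73  0.93 -1.68] [615.1  83.7 147.5] [ 179.2    1.6 -123.8] F [-1.  -0.2 -0.1] w 74.2
fix rotvec deg [-1.78  0.22 -2.18]
scene [252 214  20  32 458] [262. 230.] h 79.0 n top 159
   toprect [635.1  66.5] [48.7 83.6] 47.5 mean [630.4  73.2] allmean [622.3  81.7  50.6]
scene [242 245  14  14 101] [249. 249.] h 49.0 n top 0
scene [315 257  16  17 184] [323. 265.] h 26.5 n top 0
top [266 194   7  14  50] [269. 200.] h 80.9 n top 46
   toprect [625.3  67.7] [18.8 43.1] 68.9 mean [625.8  68.1] allmean [627.5  67.9  74.2]
top [279 263  10  15  99] [283. 269.] h 28.3 n top 0
```

View pics/scene_ue.png

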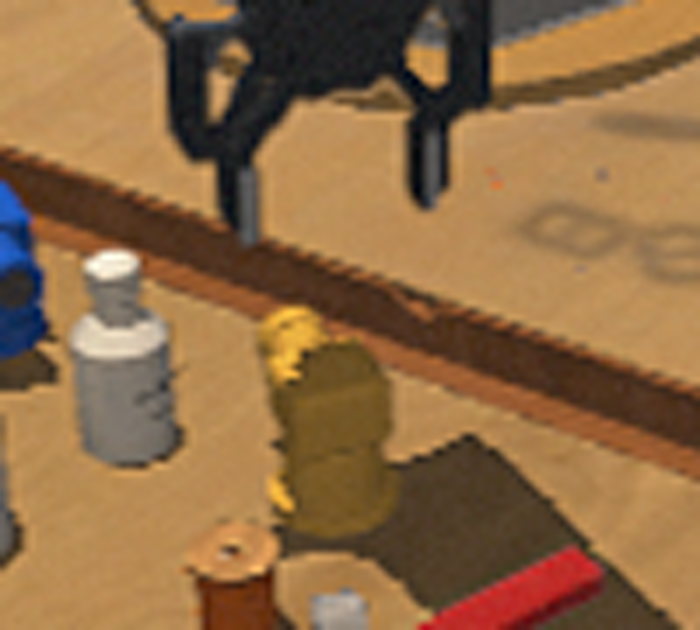

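View pics/scene_uz.png

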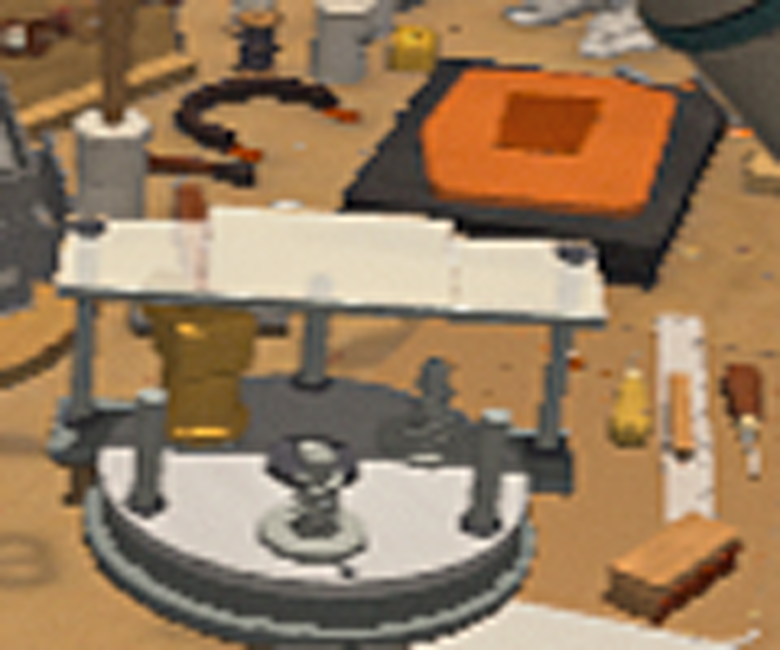

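View pics/top_u.png

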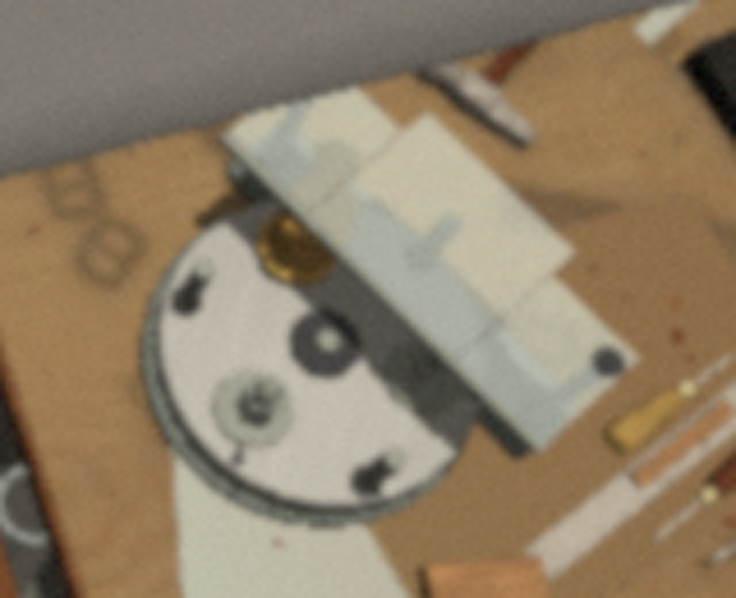

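Run:
```python
from h import *
an=lambda v:np.degrees(np.arctan2(v[1],v[0]))
T=lambda x,y:(320+x/4.6,140+y/4.6); S=lambda x,y:(310+x/6.5,120+y/6.5)
s=onz("top",*T(252,409),48)[:2]; m=onz("top",*T(238,452),42)[:2]; print("top",s,m,an(m-s),np.hypot(*(m-s)))
m2=onz("scene",*S(347,572),42)[:2]; s2=onz("scene",*S(314,532),48)[:2]; print("scene",s2,m2,an(m2-s2),an(m2-[445.5,-246.8]),np.hypot(*(m2-[445.5,-246.8])))
p1=onz("scene",*S(150,395),112);p2=onz("scene",*S(491,416),112);print(p1,p2)
crop("scene","u",(345,185,375,212),25,"us");crop("top","u",(362,218,387,243),25,"us")
```

```text
top [ 444.89538696 -246.00086957] [ 418.70346251 -226.87397746] 143.86087124648583 32.43231272209457
scene [ 440.72689441 -243.42807147] [ 412.21901505 -224.20205365] 146.00385362546209 145.8233097083153 40.22798949317589
[ 535.45665958 -227.655124    112.        ] [ 371.65222185 -301.99340023  112.        ]
```

View pics/scene_us.png

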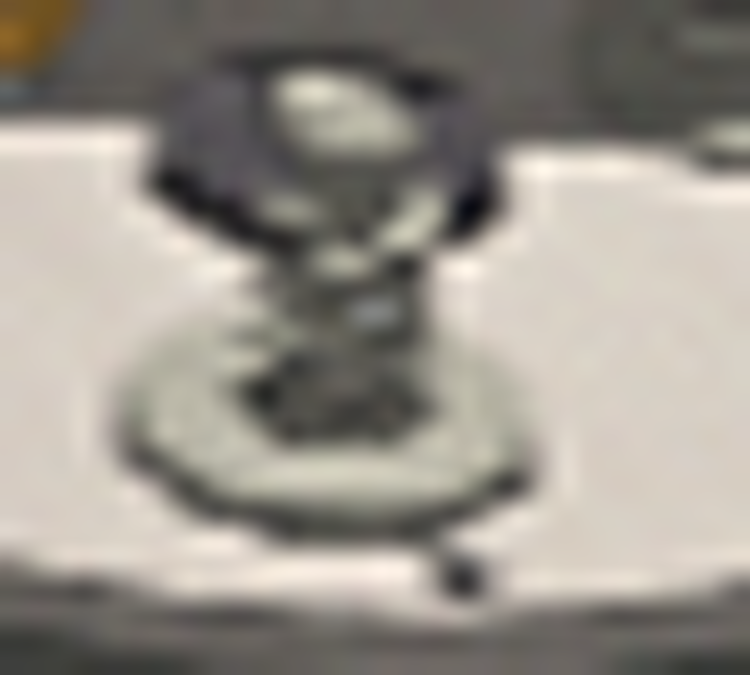

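View pics/top_us.png

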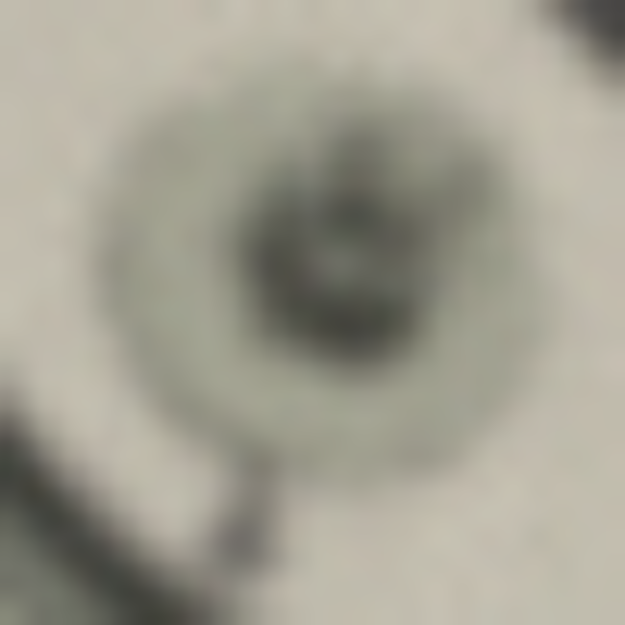

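Run:
```python
from h import *
an=lambda v:np.degrees(np.arctan2(v[1],v[0]))
s=onz("top",362+322/25,218+274/25,48)[:2]; m=onz("top",362+240/25,218+550/25,42)[:2]; print("top",s,m,an(m-s),np.hypot(*(m-s)))
s=onz("scene",345+327/25,185+415/25,48)[:2]; m=onz("scene",345+460/25,185+573/25,42)[:2]; print("scene",s,m,an(m-s),np.hypot(*(m-s)))
```

```text
top [ 444.65541853 -246.2552808 ] [ 413.26515729 -224.34252241] 145.08206765687882 38.282077806493696
scene [ 442.11809087 -244.55167632] [ 412.39360789 -224.71553407] 146.28349113978373 35.735380621461
```

>>> arm_command(rot=[[-1.8, 0.2, -2.2], [0, 0, 0], [0, 0, 0], [0, 0, 0], [0, 0, 0]], slide=[[8, -7, 0], [0, 0, -15], [0, 0, -20], [0, 0, -5], [0, 0, 0]], gripper=[74, 74, 74, 74, 74])

```text
clock: 25.2
eef_pos: [620.7, 74.1, 108.0]
tool_rot: [3.138, 0.001, -2.2]
force: [-0.1, 0.7, -0.1]
width: 74.3
```

```bash
python3 -c "
from h import *
st(-126)"
```

```text
25.2 [-0.59  0.88  0.77  1.71 -0.77  0.88 -1.69] [620.7  74.1 108. ] [ 179.8    0.  -126. ] F [-0.1  0.7 -0.1] w 74.3
fix rotvec deg [-0.14 -0.14  0.04]
```

>>> arm_command(rot=[[0, 0, 0], [0, 0, 0], [0, 0, 0], [0, 0, 0], [0, 0, 0]], slide=[[4, 4, -10], [0, 0, -20], [0, 0, -22], [0, 0, -8], [0, 0, 0]], gripper=[74, 74, 74, 74, 74])

```text
clock: 25.62
eef_pos: [627.4, 78.9, 49.1]
tool_rot: [3.141, 0.008, -2.198]
force: [0.7, 0.1, 0.8]
width: 74.3
```

```bash
python3 -c "
from h import *
st(-126);snap('scene','v',(215,170,315,260),7)"
```

```text
25.6167 [-0.56  0.95  0.7   1.72 -0.84  0.79 -1.64] [627.4  78.9  49.1] [ 180.     0.4 -126. ] F [0.7 0.1 0.8] w 74.3
fix rotvec deg [-0.37  0.24 -0.04]
```

View pics/scene_v.png

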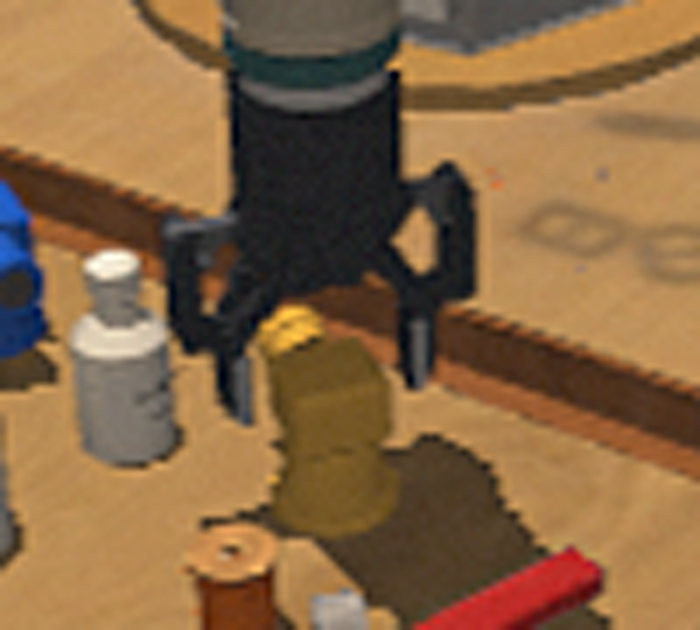

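>>> arm_command(rot=[[0, 0, 0], [0, 0, 0], [0, 0, 0]], slide=[[-3, -2, -11], [0, 0, 0], [0, 0, 0]], gripper=[74, 74, 74])

```text
clock: 25.92
eef_pos: [626.2, 76.6, 40.4]
tool_rot: [-3.138, 0.011, -2.198]
force: [0.9, 0.5, 0.9]
width: 74.1
```

>>> arm_command(rot=[[-0.4, 0.3, 0], [0, 0, 0], [0, 0, 0], [0, 0, 0], [0, 0, 0]], slide=[[-2, 0.5, -3.5], [0, 0, 0], [0, 0, 0], [0, 0, 0], [0, 0, 0]], gripper=[74, 74, 40, 30, 30])

```text
clock: 26.33
eef_pos: [625.3, 77.3, 38.8]
tool_rot: [-3.136, 0.003, -2.198]
force: [0.4, -0.4, -2.3]
width: 47.2
```

>>> arm_command(rot=[[0, 0, 0], [0, 0, 0]], slide=[[0, 0, 0], [0, 0, 0]], gripper=[30, 30])

```text
clock: 26.5
eef_pos: [625.3, 77.4, 38.8]
tool_rot: [-3.136, 0.003, -2.197]
force: [0.1, 0.5, -1.6]
width: 47.6
```

```bash
python3 -c "
from h import *
st(-126);snap('scene','w',(215,170,315,260),7)"
```

```text
26.5 [-0.56  0.97  0.69  1.73 -0.85  0.77 -1.63] [625.3  77.4  38.8] [-179.7    0.2 -125.9] F [ 0.1  0.5 -1.6] w 47.6
fix rotvec deg [ 0.03  0.36 -0.11]
```

View pics/scene_w.png

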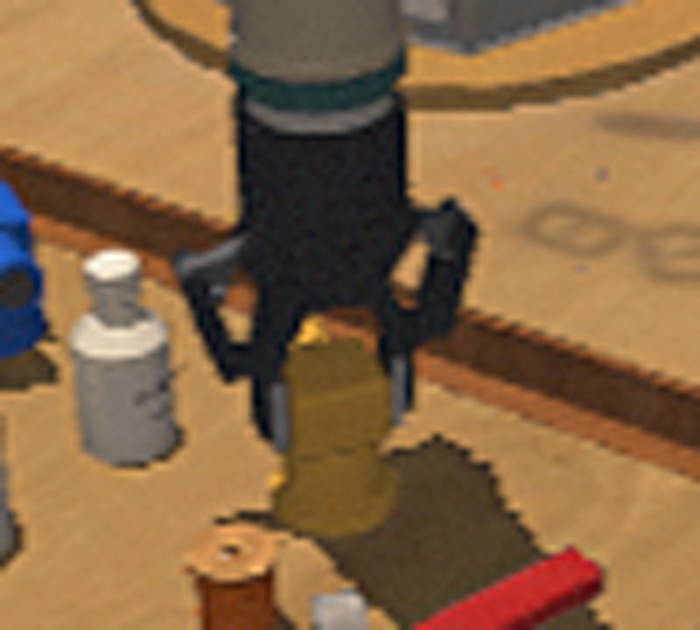

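>>> arm_command(rot=[[0, 0, 0], [0, 0, 0], [0, 0, 0], [0, 0, 4], [0, 0, 6]], slide=[[0, 0, 20], [0, 0, 40], [0, 0, 40], [0, 0, 40], [-5, -5, 38]], gripper=[30, 30, 30, 30, 30])

```text
clock: 26.97
eef_pos: [611.1, 74.2, 210.8]
tool_rot: [3.129, -0.013, -2.019]
force: [1.3, 0.2, -2.1]
width: 47.6
```

>>> arm_command(rot=[[0, 0, 7], [0, 0, 7], [0, 0, 7], [0, 0, 7], [0, 0, 7]], slide=[[-10, -15, 5], [-10, -18, 0], [-10, -18, 0], [-10, -18, 0], [-10, -18, 0]], gripper=[30, 30, 30, 30, 30])

```text
clock: 27.38
eef_pos: [565.2, -11.9, 225.7]
tool_rot: [-3.138, -0.007, -1.392]
force: [-0.4, -0.9, -1.9]
width: 47.5
```

>>> arm_command(rot=[[0, 0, 7], [0, 0, 7], [0, 0, 7], [0, 0, 7], [0, 0, 7]], slide=[[-10, -18, 0], [-10, -18, 0], [-10, -18, 0], [-10, -18, 0], [-10, -18, 0]], gripper=[30, 30, 30, 30, 30])

```text
clock: 27.8
eef_pos: [510.3, -105.8, 225.3]
tool_rot: [-3.14, -0.006, -0.768]
force: [-0.5, 0.1, -1.6]
width: 47.4
```

>>> arm_command(rot=[[0, 0, 7], [0, 0, 7], [0, 0, 7], [0, 0, 7], [0, 0, 7]], slide=[[-8, -15, 0], [-8, -15, 0], [-8, -15, 0], [-8, -15, 0], [-8, -15, 0]], gripper=[30, 30, 30, 30, 30])

```text
clock: 28.22
eef_pos: [464.6, -186.1, 224.8]
tool_rot: [-3.141, -0.004, -0.143]
force: [-0.3, -0.5, -1.8]
width: 47.4
```

```bash
python3 -c "
from h import *
st()"
```

```text
28.2167 [ 0.1   0.44  0.31  1.94 -0.19  0.78  0.38] [ 464.6 -186.1  224.8] [-180.    -0.2   -8.2] F [-0.3 -0.5 -1.8] w 47.4
fix rotvec deg [ 0.01  0.21 -0.  ]
```

>>> arm_command(rot=[[0, 0, 7], [0, 0, 7], [0, 0, 7], [0, 0, 7], [0, 0, 7]], slide=[[-3, -12, 0], [-3, -12, 0], [-3, -12, 0], [-3, -10, 0], [-2, -6, 0]], gripper=[30, 30, 30, 30, 30])

```text
clock: 28.63
eef_pos: [444.7, -244.2, 224.2]
tool_rot: [-3.141, 0.001, 0.48]
force: [0.7, 0.3, -1.5]
width: 47.4
```

>>> arm_command(rot=[[0, 0, 7], [0, 0, 7], [0, 0, 7], [0, 0, 6], [0, 0, 0]], slide=[[0, 0, -10], [0, 0, -20], [0, 0, -20], [0, 0, -10], [0, 0, 0]], gripper=[30, 30, 30, 30, 30])

```text
clock: 29.05
eef_pos: [441.9, -249.1, 162.7]
tool_rot: [3.139, -0.0, 0.967]
force: [0.4, -0.0, -2.0]
width: 47.5
```

```bash
python3 -c "
from h import *
st(56);snap('scene','x',(325,140,405,210),9)"
```

```text
29.05 [ 0.46  0.52 -0.01  1.98  0.01  0.63  1.42] [ 441.9 -249.1  162.7] [179.9  -0.   55.4] F [ 0.4 -0.  -2. ] w 47.5
fix rotvec deg [0.06 0.11 0.58]
```

View pics/scene_x.png

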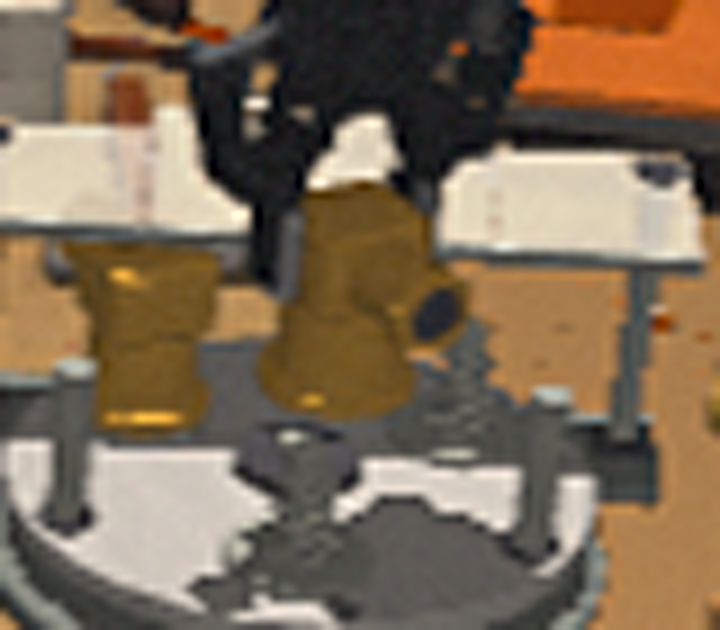

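```bash
python3 -c "
from h import *
print(rimcentre(325+338/9,140+418/9,123.9)+[4.7,1.8,0])"
```

```text
[ 438.55402702 -249.48528307  123.9       ]
```

>>> arm_command(rot=[[0, 0, 0.5], [0, 0, 0], [0, 0, 0], [0, 0, 0]], slide=[[8, 3, -5], [0, 0, -10], [0, 0, 0], [0, 0, 0]], gripper=[30, 30, 30, 30])

```text
clock: 29.43
eef_pos: [452.4, -246.7, 148.9]
tool_rot: [3.135, -0.0, 0.964]
force: [0.8, 0.2, -1.0]
width: 47.5
```

>>> arm_command(rot=[[0, 0, 0], [0, 0, 0], [0, 0, 0], [0, 0, 0]], slide=[[-2, 0, -6], [0, 0, -6], [0, 0, -3], [0, 0, 0]], gripper=[30, 30, 30, 30])

```text
clock: 29.77
eef_pos: [450.8, -246.5, 133.2]
tool_rot: [3.133, 0.0, 0.963]
force: [0.2, 0.5, -1.3]
width: 47.2
```

```bash
python3 -c "
from h import *
st(55.5);snap('scene','y',(325,140,405,210),9)"
```

```text
29.7667 [ 0.45  0.58 -0.    2.    0.01  0.56  1.4 ] [ 450.8 -246.5  133.2] [179.5   0.   55.2] F [ 0.2  0.5 -1.3] w 47.2
fix rotvec deg [0.28 0.38 0.31]
```

View pics/scene_y.png

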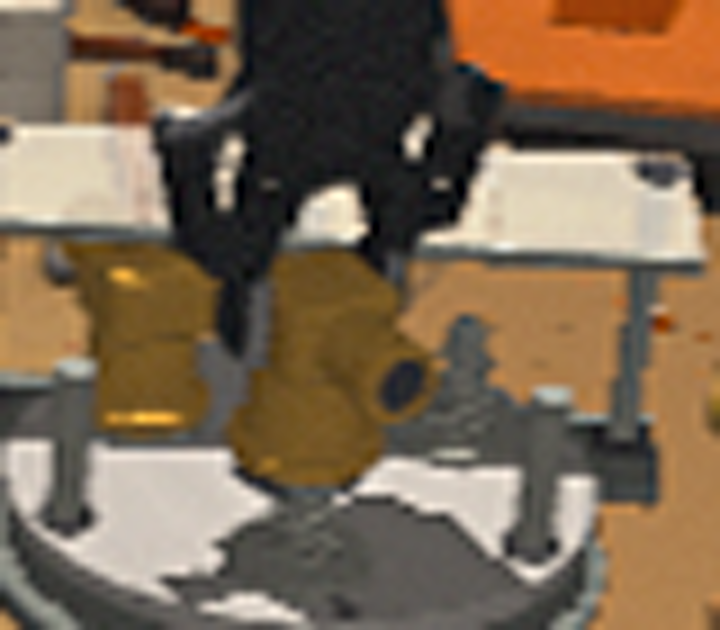

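>>> arm_command(rot=[[0.3, 0.3, 0.3], [0, 0, 0], [0, 0, 0], [0, 0, 0], [0, 0, 0]], slide=[[0, 0, -6], [0, 0, -5], [0, 0, -4], [0, 0, -2], [0, 0, 0]], gripper=[30, 30, 30, 30, 30])

```text
clock: 30.23
eef_pos: [452.0, -247.8, 116.7]
tool_rot: [3.138, -0.001, 0.968]
force: [-1.7, 1.4, 6.1]
width: 47.5
```

>>> arm_command(rot=[[0, 0, -4], [0, 0, -7], [0, 0, -7], [0, 0, -7], [0, 0, -7]], slide=[[-1, 0.5, -0.3], [0, 0, -0.6], [0, 0, -0.6], [0, 0, -0.6], [0, 0, -0.6]], gripper=[30, 30, 30, 30, 30])

```text
clock: 30.65
eef_pos: [451.7, -249.5, 114.6]
tool_rot: [3.134, -0.003, 0.394]
force: [-0.1, -0.9, 1.3]
width: 47.4
```

>>> arm_command(rot=[[0, 0, -7], [0, 0, -7], [0, 0, -7], [0, 0, -7], [0, 0, -7]], slide=[[0, 0, -0.6], [0, 0, -0.6], [0, 0, -0.6], [0, 0, -0.6], [0, 0, -0.6]], gripper=[30, 30, 30, 30, 30])

```text
clock: 31.07
eef_pos: [449.9, -250.8, 111.6]
tool_rot: [3.133, -0.0, -0.231]
force: [-1.0, 0.9, 2.2]
width: 47.4
```

>>> arm_command(rot=[[0, 0, -7], [0, 0, -7], [0, 0, -7], [0, 0, -7], [0, 0, -7]], slide=[[0, 0, -0.6], [0, 0, -0.6], [0, 0, -0.6], [0, 0, -0.6], [0, 0, -0.6]], gripper=[30, 30, 30, 30, 30])

```text
clock: 31.48
eef_pos: [447.7, -250.2, 108.5]
tool_rot: [3.132, 0.003, -0.856]
force: [-2.3, 1.0, 4.4]
width: 47.3
```

>>> arm_command(rot=[[0, 0, -7], [0, 0, -7], [0, 0, -7], [0, 0, -7], [0, 0, -7]], slide=[[0, 0, -0.6], [0, 0, -0.6], [0, 0, -0.6], [0, 0, -0.6], [0, 0, -0.6]], gripper=[30, 30, 30, 30, 30])

```text
clock: 31.9
eef_pos: [446.0, -248.5, 105.4]
tool_rot: [3.131, 0.007, -1.481]
force: [-2.0, 1.3, 4.3]
width: 47.5
```

>>> arm_command(rot=[[0, 0, -7], [0, 0, -7], [0, 0, -7], [0, 0, -7], [0, 0, -7]], slide=[[0, 0, -0.6], [0, 0, -0.6], [0, 0, -0.6], [0, 0, -0.6], [0, 0, -0.6]], gripper=[30, 30, 30, 30, 30])

```text
clock: 32.32
eef_pos: [445.6, -246.3, 102.4]
tool_rot: [3.129, 0.011, -2.105]
force: [-0.8, 2.0, 3.6]
width: 47.7
```

>>> arm_command(rot=[[0, 0, -7], [0, 0, -7], [0, 0, -4], [0, 0, 0]], slide=[[0, 0, -0.6], [0, 0, -0.6], [0, 0, -0.3], [0, 0, 0]], gripper=[30, 30, 30, 30])

```text
clock: 32.65
eef_pos: [445.8, -245.0, 100.5]
tool_rot: [3.128, 0.012, -2.432]
force: [-1.1, 0.7, 2.6]
width: 47.7
```

```bash
python3 -c "
from h import *
st();snap('scene','z',(325,140,405,210),9)"
```

```text
32.65 [-0.09  0.83  0.9   2.03 -0.97  0.8  -1.01] [ 445.8 -245.   100.5] [ 179.2    0.7 -139.4] F [-1.1  0.7  2.6] w 47.7
fix rotvec deg [-1.04 -0.01 -0.  ]
```

View pics/scene_z.png

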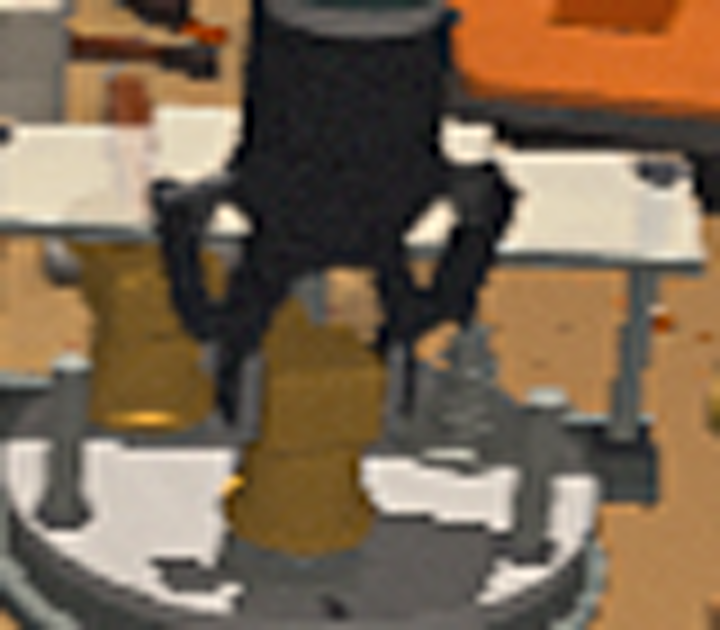

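>>> arm_command(rot=[[0, 0, 0], [0, 0, 0], [0, 0, 0], [0, 0, 0], [0, 0, 0]], slide=[[0, 0, 0], [0, 0, 0], [0, 0, 5], [0, 0, 28], [0, 0, 28]], gripper=[74, 74, 74, 74, 74])

```text
clock: 33.12
eef_pos: [443.6, -242.1, 158.9]
tool_rot: [3.118, 0.01, -2.422]
force: [1.1, -1.1, 1.0]
width: 73.8
```

>>> arm_command(rot=[[-1, 0, 7], [0, 0, 7], [0, 0, 7], [0, 0, 7], [0, 0, 7]], slide=[[0, 0, 0], [0, 0, 0], [0, 0, 0], [0, 0, -1], [0, 0, -1]], gripper=[74, 74, 74, 74, 74])

```text
clock: 33.53
eef_pos: [446.8, -244.8, 164.2]
tool_rot: [-3.141, -0.003, -1.795]
force: [-0.3, -0.6, 0.1]
width: 73.9
```

>>> arm_command(rot=[[0, 0, 7], [0, 0, 7], [0, 0, 7], [0, 0, 7], [0, 0, 7]], slide=[[0, 0, 0], [0, 0, -1], [0, 0, -1], [0, 0, -1], [0, 0, -1]], gripper=[74, 74, 74, 74, 74])

```text
clock: 33.95
eef_pos: [447.6, -245.1, 162.6]
tool_rot: [-3.137, -0.005, -1.171]
force: [-1.0, -0.2, -0.8]
width: 73.9
```

>>> arm_command(rot=[[0, 0, 7], [0, 0, 7], [0, 0, 7], [0, 0, 7], [0, 0, 7]], slide=[[0, 0, 0], [0, 0, -1], [0, 0, -1], [0, 0, -1], [0, 0, -1]], gripper=[74, 74, 74, 74, 74])

```text
clock: 34.37
eef_pos: [448.2, -245.9, 161.0]
tool_rot: [-3.136, -0.009, -0.546]
force: [-0.5, -0.1, 1.4]
width: 74.4
```

>>> arm_command(rot=[[0, 0, 7], [0, 0, 7], [0, 0, 7], [0, 0, 7], [0, 0, 7]], slide=[[0, 0, 0], [0, 0, -1], [0, 0, -1], [0, 0, -1], [0, 0, -1]], gripper=[74, 74, 74, 74, 74])

```text
clock: 34.78
eef_pos: [448.4, -247.2, 159.5]
tool_rot: [-3.138, -0.012, 0.079]
force: [-0.3, -0.1, -0.2]
width: 74.2
```

>>> arm_command(rot=[[0, 0, 7], [0, 0, 7], [0, 0, 7], [0, 0, 7], [0, 0, 7]], slide=[[0, 0, 0], [0, 0, -1], [0, 0, -1], [0, 0, -1], [0, 0, -1]], gripper=[74, 74, 74, 74, 74])

```text
clock: 35.2
eef_pos: [448.5, -249.1, 157.9]
tool_rot: [3.141, -0.013, 0.704]
force: [-0.4, 0.1, 0.0]
width: 74.3
```

```bash
python3 -c "
from h import *
st(40.6);snap('scene','aa',(325,140,405,210),9)"
```

```text
35.2 [ 0.39  0.54  0.1   1.98 -0.11  0.62  1.27] [ 448.5 -249.1  157.9] [179.9  -0.8  40.3] F [-0.4  0.1  0. ] w 74.3
fix rotvec deg [-0.46  0.62  0.27]
```

View pics/scene_aa.png

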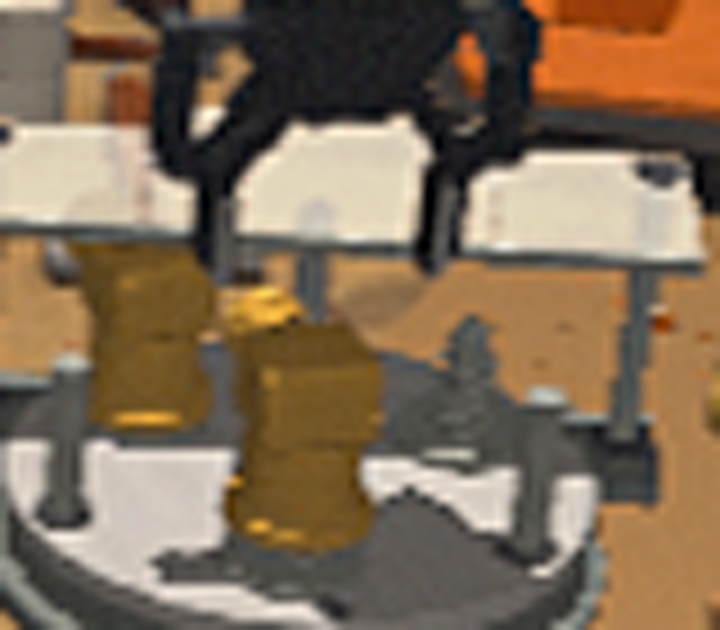

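>>> arm_command(rot=[[-0.5, 0.6, 0.3], [0, 0, 0], [0, 0, 0], [0, 0, 0], [0, 0, 0]], slide=[[0, 3, -8], [0, 0, -16], [0, 0, -14], [0, 0, -6], [0, 0, 0]], gripper=[74, 74, 74, 74, 74])

```text
clock: 35.67
eef_pos: [449.2, -246.7, 112.9]
tool_rot: [3.137, 0.002, 0.703]
force: [0.2, -0.6, 0.3]
width: 74.1
```

```bash
python3 -c "
from h import *
st(40.6)"
```

```text
35.6667 [ 0.38  0.61  0.1   2.01 -0.11  0.52  1.26] [ 449.2 -246.7  112.9] [1.797e+02 1.000e-01 4.030e+01] F [ 0.2 -0.6  0.3] w 74.1
fix rotvec deg [0.28 0.11 0.34]
```

>>> arm_command(rot=[[0.3, 0.1, 0.3], [0, 0, 0], [0, 0, 0], [0, 0, 0]], slide=[[0, 0, -7], [0, 0, -5], [0, 0, 0], [0, 0, 0]], gripper=[74, 74, 74, 74])

```text
clock: 36.0
eef_pos: [449.7, -246.4, 100.2]
tool_rot: [3.142, 0.0, 0.707]
force: [1.2, 0.7, 1.2]
width: 73.8
```

>>> arm_command(rot=[[0, 0, 0], [0, 0, 0], [0, 0, 0], [0, 0, 0]], slide=[[0, 0, 0], [0, 0, 0], [0, 0, 0], [0, 0, 0]], gripper=[40, 30, 30, 30])

```text
clock: 36.33
eef_pos: [450.0, -246.9, 101.2]
tool_rot: [3.14, -0.0, 0.706]
force: [1.0, 0.6, -1.2]
width: 47.5
```

```bash
python3 -c "
from h import *
st()"
```

```text
36.3333 [ 0.38  0.64  0.09  2.02 -0.12  0.49  1.27] [ 450.  -246.9  101.2] [179.9  -0.   40.4] F [ 1.   0.6 -1.2] w 47.5
fix rotvec deg [0.06 0.06 0.  ]
```

>>> arm_command(rot=[[0, 0, -5], [0, 0, -7], [0, 0, -7], [0, 0, -7], [0, 0, -7]], slide=[[0, 0, -0.6], [0, 0, -0.6], [0, 0, -0.6], [0, 0, -0.6], [0, 0, -0.6]], gripper=[30, 30, 30, 30, 30])

```text
clock: 36.75
eef_pos: [450.0, -247.1, 98.6]
tool_rot: [3.14, -0.002, 0.114]
force: [0.1, 0.9, -1.9]
width: 47.7
```

>>> arm_command(rot=[[0, 0, -7], [0, 0, -7], [0, 0, -7], [0, 0, -7], [0, 0, -7]], slide=[[0, 0, -0.6], [0, 0, -0.6], [0, 0, -0.6], [0, 0, -0.6], [0, 0, -0.6]], gripper=[30, 30, 30, 30, 30])

```text
clock: 37.17
eef_pos: [450.8, -247.5, 96.2]
tool_rot: [3.14, -0.005, -0.511]
force: [-0.5, 0.5, -1.0]
width: 47.3
```

>>> arm_command(rot=[[0, 0, -7], [0, 0, -7], [0, 0, -7], [0, 0, -7], [0, 0, -7]], slide=[[0, 0, -0.6], [0, 0, -0.6], [0, 0, -0.6], [0, 0, -0.6], [0, 0, -0.6]], gripper=[30, 30, 30, 30, 30])

```text
clock: 37.58
eef_pos: [450.5, -247.0, 93.1]
tool_rot: [3.14, -0.004, -1.136]
force: [-0.7, -1.5, -1.4]
width: 47.4
```

>>> arm_command(rot=[[0, 0, -7], [0, 0, -7], [0, 0, -7], [0, 0, -7], [0, 0, -7]], slide=[[0, 0, -0.6], [0, 0, -0.6], [0, 0, -0.6], [0, 0, -0.6], [0, 0, -0.6]], gripper=[30, 30, 30, 30, 30])

```text
clock: 38.0
eef_pos: [449.9, -246.7, 89.9]
tool_rot: [3.139, -0.005, -1.761]
force: [-0.5, 0.5, -1.6]
width: 47.7
```

```bash
python3 -c "
from h import *
st();print(telemetry.read_state()['torque'])"
```

```text
38.0 [-0.03  0.79  0.76  2.03 -0.88  0.68 -0.45] [ 449.9 -246.7   89.9] [ 179.9   -0.3 -100.9] F [-0.5  0.5 -1.6] w 47.7
fix rotvec deg [ 0.23 -0.17  0.  ]
[-0.05686188  0.16174532  0.00914807]
```

>>> arm_command(rot=[[0, 0, -6], [0, 0, -6], [0, 0, -6], [0, 0, -5], [0, 0, 0]], slide=[[0, 0, -0.6], [0, 0, -0.6], [0, 0, -0.8], [0, 0, -1], [0, 0, -1]], gripper=[30, 30, 30, 30, 30])

```text
clock: 38.42
eef_pos: [450.2, -248.0, 87.3]
tool_rot: [-3.141, -0.006, -2.186]
force: [-1.9, 2.6, 14.8]
width: 47.4
```

>>> arm_command(rot=[[0, 0, -0.5], [0, 0, 0]], slide=[[0, 0, -1.5], [0, 0, -1.5]], gripper=[30, 30])

```text
clock: 38.58
eef_pos: [450.6, -248.4, 87.1]
tool_rot: [-3.14, -0.004, -2.195]
force: [-2.6, 1.1, 14.5]
width: 47.4
```

```bash
python3 -c "
from h import *
st();print(telemetry.read_state()['torque'])
snap('scene','bb',(325,140,405,210),9)"
```

```text
38.5833 [-0.08  0.84  0.86  2.03 -0.98  0.74 -0.78] [ 450.6 -248.4   87.1] [-179.9   -0.2 -125.8] F [-2.6  1.1 14.5] w 47.4
fix rotvec deg [ 0.25 -0.05 -0.  ]
[0.65582188 0.77233698 0.005843  ]
```

View pics/scene_bb.png

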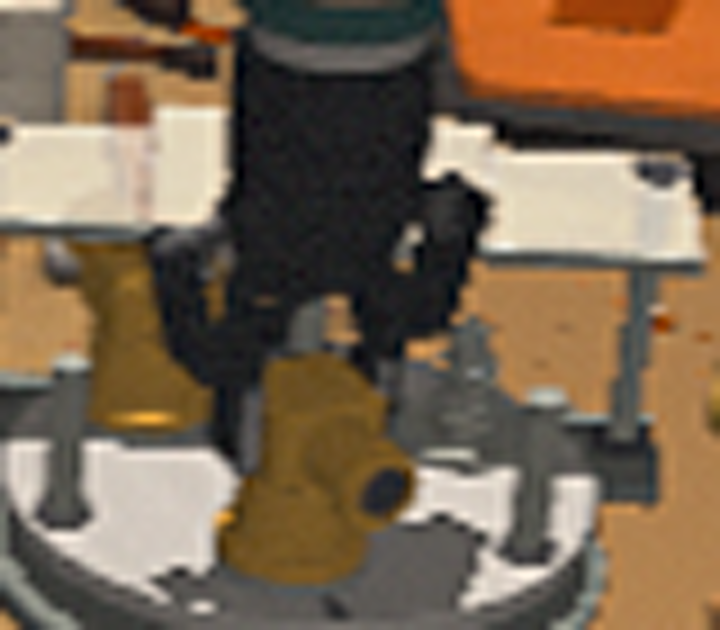

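>>> arm_command(rot=[[0, 0, 1.3], [0, 0, 0], [0, 0, 0], [0, 0, 0], [0, 0, 0]], slide=[[0, 1, 0.3], [0, 0, 0.3], [0, 0, 0], [0, 0, 0], [0, 0, 3]], gripper=[30, 30, 74, 74, 74])

```text
clock: 39.05
eef_pos: [451.0, -246.6, 91.1]
tool_rot: [-3.14, -0.002, -2.171]
force: [0.6, 1.0, -0.0]
width: 74.3
```

>>> arm_command(rot=[[0, 0, 0], [0, 0, 0], [0, 0, 0], [0, 0, 4], [0, 0, 6]], slide=[[0, 0, 15], [0, 0, 35], [0, 0, 35], [-5, 25, 30], [-5, 30, 0]], gripper=[74, 74, 74, 74, 0])

```text
clock: 39.47
eef_pos: [440.1, -197.2, 210.2]
tool_rot: [-3.139, -0.011, -2.003]
force: [1.1, -0.6, -0.5]
width: 63.5
```

>>> arm_command(rot=[[0, 0, 7], [0, 0, 7], [0, 0, 7], [0, 0, 7], [0, 0, 7]], slide=[[-5, 35, 0], [-5, 38, 0], [-5, 38, 0], [-5, 38, 0], [0, 38, 0]], gripper=[0, 0, 0, 0, 0])

```text
clock: 39.88
eef_pos: [419.6, -7.6, 214.0]
tool_rot: [-3.129, -0.014, -1.377]
force: [1.5, 0.4, -0.2]
width: 0.9
```

```bash
python3 -c "
from h import *
st()
snap('scene','cc',(325,140,405,210),9);snap('top','cc',(340,170,430,250),8)"
```

```text
39.8833 [-0.73  0.48  0.97  2.17 -0.58  0.75 -0.76] [419.6  -7.6 214. ] [-179.3   -0.8  -78.9] F [ 1.5  0.4 -0.2] w 0.9
fix rotvec deg [ 0.62  0.85 -0.  ]
```

View pics/scene_cc.png

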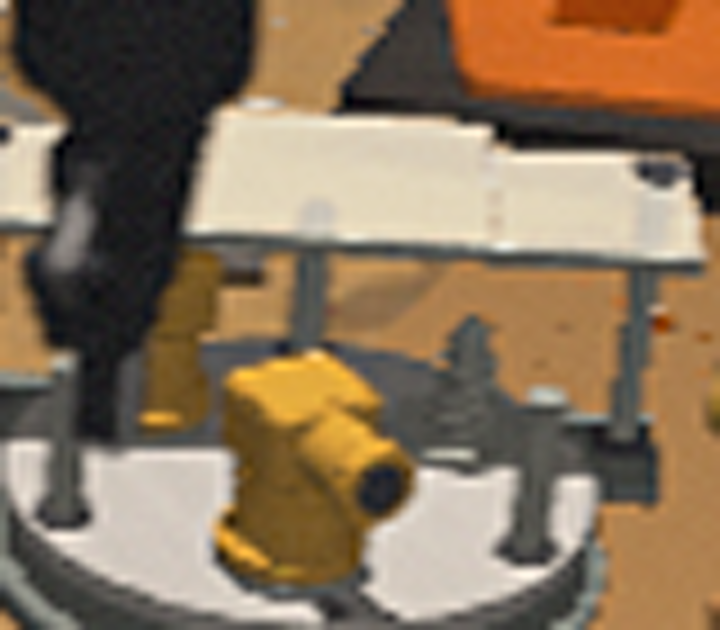

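View pics/top_cc.png

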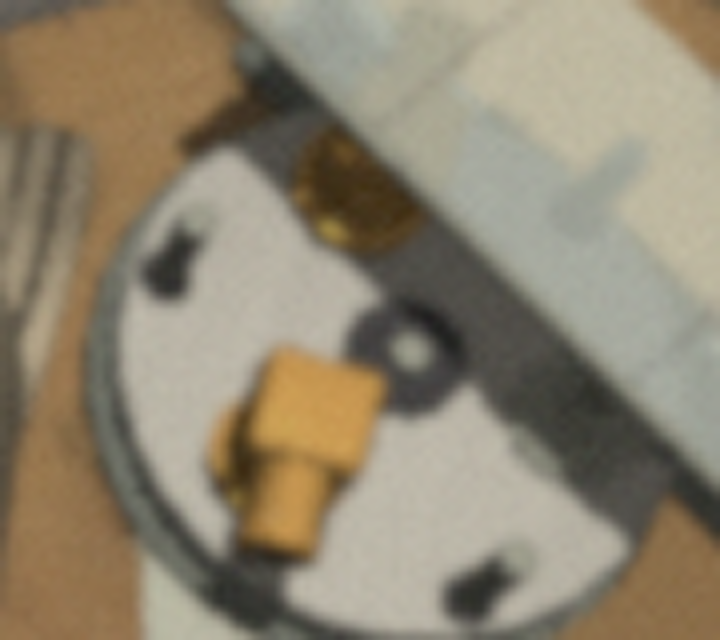

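>>> arm_command(rot=[[0.6, 0.8, 7], [0, 0, 7], [0, 0, 7], [0, 0, 7], [0, 0, 7]], slide=[[0, -25, 2], [0, -35, 2], [0, -35, 2], [-3, -35, 0], [-3, -35, 0]], gripper=[0, 0, 0, 0, 0])

```text
clock: 40.4
eef_pos: [415.1, -162.6, 218.9]
tool_rot: [3.141, 0.004, -0.752]
force: [1.1, 0.7, -0.3]
width: -0.2
```

>>> arm_command(rot=[[0, 0, 7], [0, 0, 7], [0, 0, 7], [0, 0, 7], [0, 0, 7]], slide=[[-5, -35, 0], [-5, -35, 0], [-5, -35, 0], [-5, -35, 0], [-5, -25, 0]], gripper=[0, 0, 0, 0, 0])

```text
clock: 40.82
eef_pos: [386.5, -342.3, 220.0]
tool_rot: [3.137, 0.001, -0.132]
force: [0.3, -1.3, -0.1]
width: -0.0
```

```bash
python3 -c "
from h import *
st();pol()
for n in('scene','top'):
    z=np.load(f'{n}_cc.npz');P=cloud(n,z['d'].astype(float));hsv=cv2.cvtColor(z['p'],cv2.COLOR_RGB2HSV)
    m=(cv2.inRange(hsv,(12,90,90),(34,255,255))>0)&(abs(P[...,2]-120)<9)&(np.hypot(P[...,0]-435,P[...,1]+235)<75)
    v,u=np.nonzero(m); g=np.array([onz(n,a,b,121)[:2] for a,b in zip(u,v)]).astype(np.float32); print(n,len(g),cv2.minAreaRect(g))
"
```

```text
40.8167 [ 0.32  0.5   0.51  1.91 -0.32  0.81  0.87] [ 386.5 -342.3  220. ] [ 1.797e+02  1.000e-01 -7.500e+00] F [ 0.3 -1.3 -0.1] w -0.0
fix rotvec deg [ 0.24 -0.11 -0.  ]
polar r 95.8 az 196.6
scene 168 ((431.69000244140625, -228.40396118164062), (55.10051345825195, 94.3251953125), 51.997222900390625)
top 299 ((436.20703125, -232.82701110839844), (47.14919662475586, 82.4693603515625), 54.6114387512207)
```

>>> arm_command(rot=[[0, 0, 0], [0, 0, 0], [0, 0, 0], [0, 0, 0], [0, 0, 0]], slide=[[-13, 8, 0], [0, 4, -15], [0, 0, -25], [0, 0, -15], [0, 0, 0]], gripper=[0, 0, 0, 0, 0])

```text
clock: 41.23
eef_pos: [366.0, -347.7, 165.9]
tool_rot: [3.124, -0.004, -0.154]
force: [0.1, 0.3, -0.2]
width: 0.2
```

>>> arm_command(rot=[[1, 0, 0], [0, 0, 0], [0, 0, 0], [0, 0, 0], [0, 0, 0]], slide=[[4, 10, 0], [0, 2, -15], [0, 0, -20], [0, 0, -14], [0, 0, 0]], gripper=[0, 0, 0, 0, 0])

```text
clock: 41.65
eef_pos: [372.3, -336.8, 119.1]
tool_rot: [-3.141, -0.006, -0.159]
force: [-0.1, 0.7, 0.4]
width: 0.3
```

>>> arm_command(rot=[[0, 0, 0], [0, 0, 0], [0, 0, 0], [0, 0, 0]], slide=[[0, 0, -10], [0, 0, -12], [0, 0, -6], [0, 0, 0]], gripper=[0, 0, 0, 0])

```text
clock: 41.98
eef_pos: [375.3, -337.7, 92.9]
tool_rot: [3.141, -0.011, -0.159]
force: [-0.3, -0.8, -0.2]
width: 0.0
```

```bash
python3 -c "
from h import *
st();pol()"
```

```text
41.9833 [ 0.44  0.67  0.36  2.06 -0.49  0.49  1.01] [ 375.3 -337.7   92.9] [180.   -0.6  -9.1] F [-0.3 -0.8 -0.2] w 0.0
fix rotvec deg [0.15 0.63 0.  ]
polar r 105.4 az 192.4
```

Push gently and watch force versus travel.

>>> arm_command(rot=[[0, 0.6, 0], [0, 0, 0], [0, 0, 0], [0, 0, 0]], slide=[[-1, 8, 0], [0, 8, 0], [0, 7, 0], [0, 3, 0]], gripper=[0, 0, 0, 0])

```text
clock: 42.32
eef_pos: [375.6, -314.3, 95.0]
tool_rot: [3.131, -0.005, -0.161]
force: [-0.4, -3.6, -2.5]
width: -0.1
```

```bash
python3 -c "
from h import *
st();pol()"
```

```text
42.3167 [ 0.39  0.65  0.37  2.09 -0.49  0.47  0.97] [ 375.6 -314.3   95. ] [179.4  -0.3  -9.3] F [-0.4 -3.6 -2.5] w -0.1
fix rotvec deg [0.64 0.21 0.  ]
polar r 102.7 az 179.6
```

>>> arm_command(rot=[[0.6, 0.2, 0], [0, 0, -2], [0, 0, -2]], slide=[[-1, 6, -1], [0, 6, 0], [0, 6, 0]], gripper=[0, 0, 0])

```text
clock: 42.57
eef_pos: [376.9, -304.2, 96.3]
tool_rot: [3.125, -0.011, -0.236]
force: [-0.1, -8.9, -5.1]
width: -0.1
```

```bash
python3 -c "
from h import *
st();pol()"
```

```text
42.5667 [ 0.35  0.65  0.39  2.12 -0.52  0.45  0.91] [ 376.9 -304.2   96.3] [179.   -0.6 -13.5] F [-0.1 -8.9 -5.1] w -0.1
fix rotvec deg [1.1  0.39 0.01]
polar r 102.0 az 173.9
```

>>> arm_command(rot=[[0.8, 0.3, 0], [0, 0, -2], [0, 0, -2]], slide=[[-1, 7, -1], [0, 7, -1], [0, 7, 0]], gripper=[0, 0, 0])

```text
clock: 42.82
eef_pos: [378.3, -295.3, 97.1]
tool_rot: [3.115, -0.018, -0.315]
force: [-0.2, -10.1, -6.3]
width: 0.2
```

```bash
python3 -c "
from h import *
st();pol()
snap('scene','dd',(310,120,430,220),6.5)"
```

```text
42.8167 [ 0.31  0.64  0.42  2.13 -0.55  0.44  0.84] [ 378.3 -295.3   97.1] [178.5  -1.1 -18.1] F [ -0.2 -10.1  -6.3] w 0.2
fix rotvec deg [1.77 0.53 0.01]
polar r 102.0 az 168.9
```

View pics/scene_dd.png

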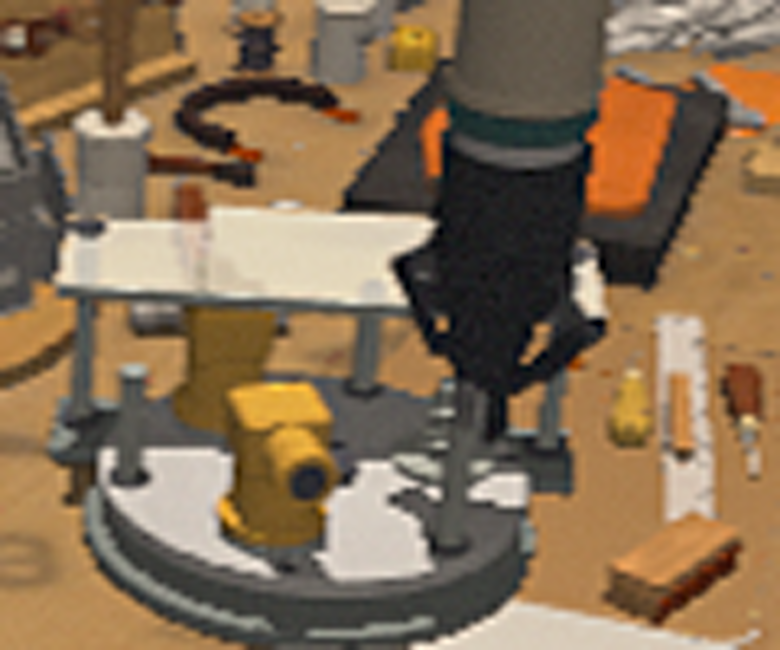

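```bash
python3 -c "
from h import *
S=lambda x,y:(310+x/6.5,120+y/6.5)
for p,z in(((132,372),112),((462,385),112),((450,545),42),((131,475),42)):
    q=onz('scene',*S(*p),z)[:2]-[474.6,-315.9]; print(np.degrees(np.arctan2(q[1],q[0])),np.hypot(*q))
"
```

```text
40.33097345112787 107.38519896003982
-171.61455271287343 77.22637125651795
159.4041844450056 104.12718040187015
35.66422654324091 103.22927337769649
```

>>> arm_command(rot=[[1.5, 0.5, -2], [0, 0, -4], [0, 0, -4], [0, 0, -4], [0, 0, -4]], slide=[[-1, 10, -2], [1, 10, -2], [2, 10, -1], [3, 10, 0], [4, 10, 0]], gripper=[0, 0, 0, 0, 0])

```text
clock: 43.28
eef_pos: [383.9, -273.3, 98.8]
tool_rot: [3.095, -0.036, -0.665]
force: [-7.5, -13.7, -10.7]
width: -0.2
```

```bash
python3 -c "
from h import *
st();pol()"
```

```text
43.2833 [ 0.16  0.66  0.54  2.16 -0.67  0.44  0.55] [ 383.9 -273.3   98.8] [177.3  -2.1 -38.1] F [ -7.5 -13.7 -10.7] w -0.2
fix rotvec deg [ 3.4  -0.02  0.05]
polar r 103.2 az 156.2
```

>>> arm_command(rot=[[3, 0, 0], [1, 0, -3], [0, 0, -3], [0, 0, -3], [0, 0, -3]], slide=[[3, 11, -4], [4, 11, -3], [5, 11, -1], [6, 10, -1], [7, 10, 0]], gripper=[0, 0, 0, 0, 0])

```text
clock: 43.7
eef_pos: [398.0, -246.2, 95.2]
tool_rot: [3.114, -0.024, -0.911]
force: [-6.8, -11.9, -8.4]
width: 0.1
```

```bash
python3 -c "
from h import *
st();pol()"
```

```text
43.7 [ 0.07  0.69  0.6   2.16 -0.75  0.5   0.33] [ 398.  -246.2   95.2] [178.4  -1.4 -52.2] F [ -6.8 -11.9  -8.4] w 0.1
fix rotvec deg [ 2.06 -0.41  0.02]
polar r 105.8 az 139.4
```

>>> arm_command(rot=[[2, -0.4, 0], [0, 0, -2], [0, 0, -3], [0, 0, -3], [0, 0, -3]], slide=[[8, 8, -2], [9, 7, -1], [10, 6, 0], [10, 5, 0], [10, 4, 0]], gripper=[0, 0, 0, 0, 0])

```text
clock: 44.12
eef_pos: [431.5, -221.9, 94.0]
tool_rot: [3.122, -0.001, -1.128]
force: [-1.4, -2.5, -1.2]
width: -0.0
```

```bash
python3 -c "
from h import *
st();pol()
snap('scene','ee',(310,120,430,220),6.5)"
```

```text
44.1167 [-0.03  0.74  0.68  2.09 -0.8   0.6   0.09] [ 431.5 -221.9   94. ] [178.9  -0.  -64.6] F [-1.4 -2.5 -1.2] w -0.0
fix rotvec deg [ 0.51 -1.    0.  ]
polar r 104.3 az 116.7
```

View pics/scene_ee.png

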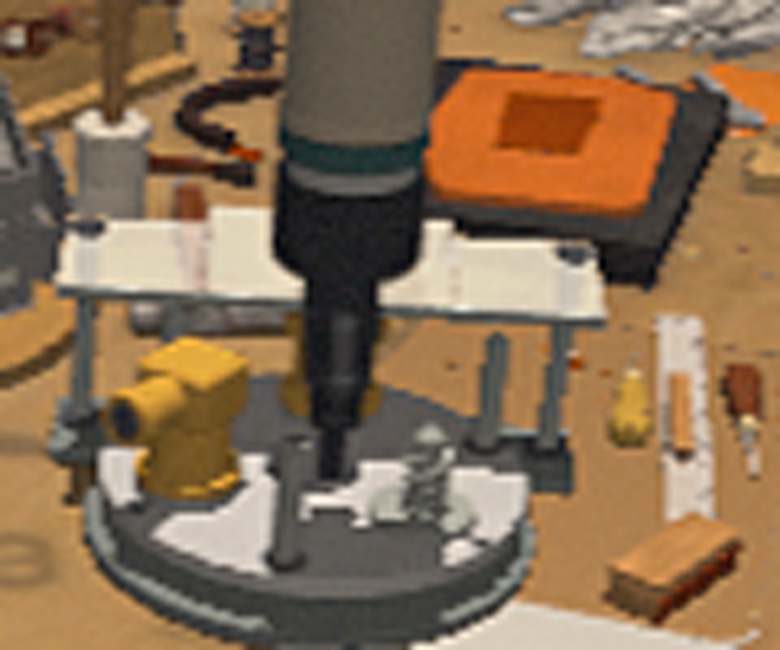

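>>> arm_command(rot=[[0, 0, 0], [0, 0, 0], [0, 0, 0], [0, 0, 0], [0, 0, 0]], slide=[[-4, 15, 20], [-2, 20, 35], [0, 30, 35], [0, 35, 20], [-5, 38, 0]], gripper=[0, 0, 0, 0, 0])

```text
clock: 44.58
eef_pos: [422.4, -85.0, 204.4]
tool_rot: [3.125, 0.0, -1.132]
force: [1.9, 0.1, -0.5]
width: 0.1
```

>>> arm_command(rot=[[0, 0, 5], [0, 0, 5], [0, 0, 5], [0, 0, 5], [0, 0, 5]], slide=[[0, 35, 0], [0, 30, 0], [0, 10, 0], [0, 0, 0], [0, 0, 0]], gripper=[0, 0, 0, 0, 0])

```text
clock: 45.0
eef_pos: [417.7, 8.4, 206.0]
tool_rot: [3.133, 0.013, -0.651]
force: [0.0, -0.3, -0.3]
width: 0.0
```

```bash
python3 -c "
from h import *
st()
snap('scene','ff',(310,120,430,220),6.5);snap('top','ff',(320,140,480,270),4.6)"
```

```text
45.0 [-0.67  0.46  0.83  2.16 -0.51  0.74 -0.15] [417.7   8.4 206. ] [179.5   0.7 -37.3] F [ 0.  -0.3 -0.3] w 0.0
fix rotvec deg [-0.04 -0.87 -0.  ]
```

View pics/scene_ff.png

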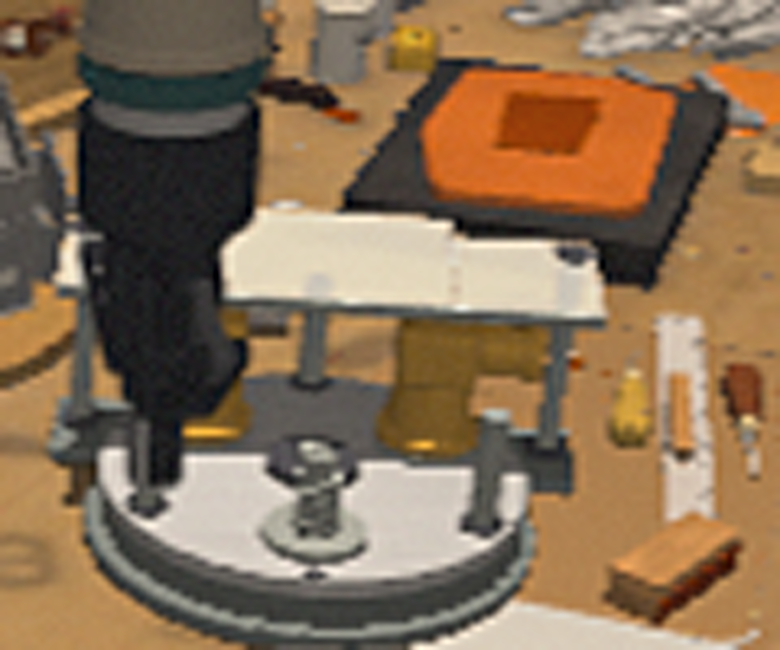

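View pics/top_ff.png

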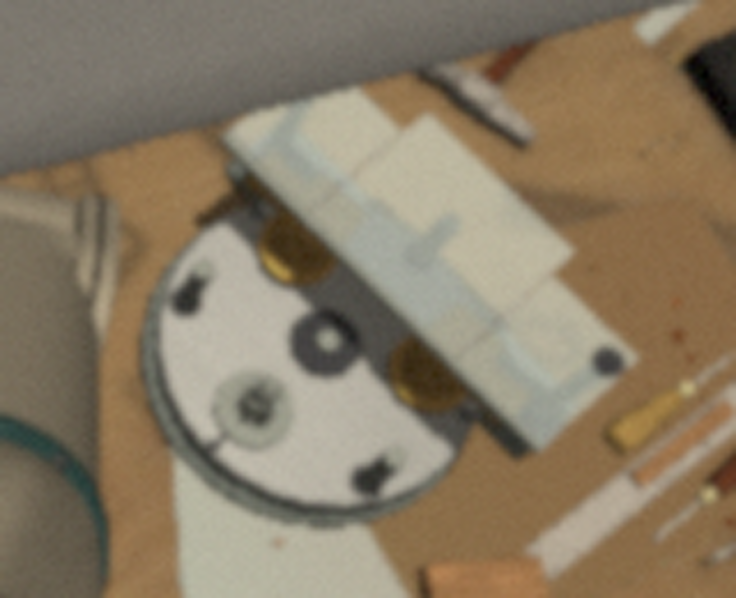

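>>> arm_command(rot=[[0, 0, 0], [0, 0, 0], [0, 0, 0]], slide=[[-10, 0, 30], [-5, 0, 30], [0, 0, 0]], gripper=[0, 0, 0])

```text
clock: 45.35
eef_pos: [400.1, 7.2, 266.9]
tool_rot: [3.13, 0.017, -0.666]
force: [0.7, 0.4, -0.6]
width: 0.0
```

```bash
python3 -c "
from h import *
st()
snap('scene','gg');crop('scene','gg',(310,130,420,215),7,'ggz');elbows('gg',(300,760,-60,400))"
```

```text
45.35 [-0.81  0.35  0.96  2.11 -0.37  0.88 -0.29] [400.1   7.2 266.9] [179.3   1.  -38.1] F [ 0.7  0.4 -0.6] w 0.0
fix rotvec deg [-0.09 -1.19 -0.01]
scene [242 245  14  12  98] [248. 249.] h 49.2 n top 0
scene [315 257  16  17 197] [323. 265.] h 27.3 n top 0Traceback (most recent call last):
  File "<string>", line 4, in <module>
    snap('scene','gg');crop('scene','gg',(310,130,420,215),7,'ggz');elbows('gg',(300,760,-60,400))
                                                                    ~~~~~~^^^^^^^^^^^^^^^^^^^^^^^^
  File "h.py", line 25, in elbows
    z=np.load(f"{n}_{tag}.npz"); P=cloud(n,z['d'].astype(float)); hsv=cv2.cvtColor(z['p'],cv2.COLOR_RGB2HSV)
    fid = stack.enter_context(open(os.fspath(file), "rb"))
                              ~~~~^^^^^^^^^^^^^^^^^^^^^^^
FileNotFoundError: [Errno 2] No such file or directory: 'top_gg.npz'
```

View pics/scene_gg.png

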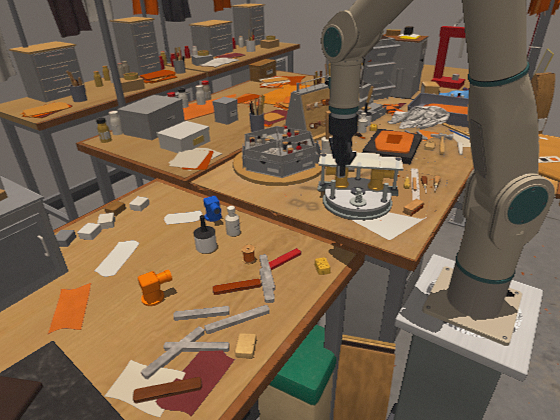

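View pics/scene_ggz.png

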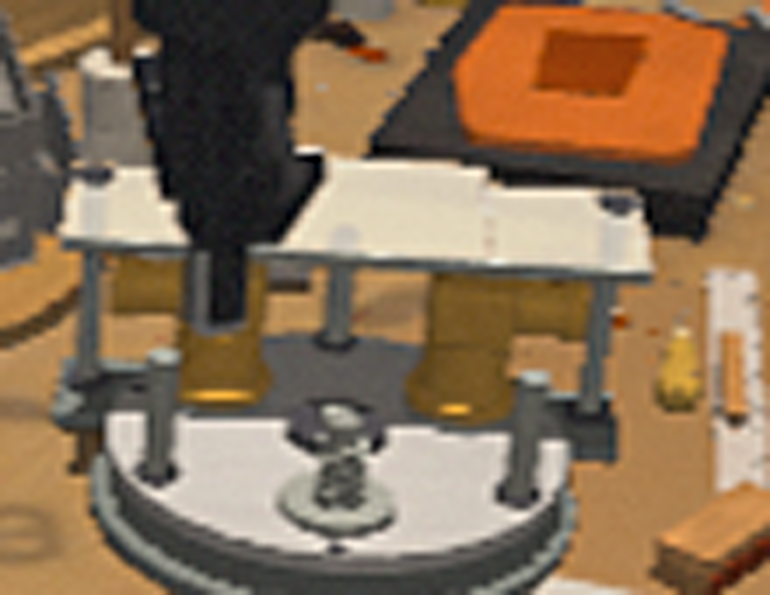

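```bash
python3 -c "
from cell import ctrl
print(ctrl.finish_job())"
```

```text
the job is handed in; nothing more can be done
None
```

I screwed both brass elbows onto stubs of their own, clicked the turntable to its first position, and handed the job in at about 45 s. Only two brass elbows were present; I left the blue and orange look-alikes alone.

**First elbow (stub 3):** The table clicked into a detent by itself at the start, and this stub was then at the front. I went about 12° past the arrow and turned back counter-clockwise while pressing down. It stayed seated, and the outlet read about 83° against an arrow read at 81–85°.

**Second elbow (stub 2):** It pressed firmly onto the shoulder with about 14 N. The outlet read about 144.5° against an arrow at 145–146°.

**Turntable:** I clicked it clockwise twice, and neither time did it hit the end stop. Two full clockwise steps can only end at position 0, so the empty stub now at the front must be stub 1. I worked this out from the travel, because no stub numbers were readable in the pictures.

**Last pictures:** Both elbows sit low under the guard, the table is seated in its detent, the spool and glue bottle are upright, and the arm is clear of everything.

**Disagreements:** The two cameras and the arm disagreed by about 3–5 mm on positions. I went by touch and by where the elbows turned on the stubs instead. I did not measure either elbow's angle again after the table's last turn.

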